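Load sign stand-offs through the funnel of a rotary loader

ROBOT

A 6-joint arm with a two-finger parallel gripper is mounted at the origin on the work surface. World frame = base frame: x ahead of the robot, y to its left, z up, the work surface at z = 0. Lengths are in m, angles in rad, forces in N, time in s.
With the tool pointing down it reaches from about 0.375 to 0.975 m from the base axis. Payload 3.8 kg.
Tool frame: the origin (TCP) lies at the very end of the fingers, on their centre line; the grasp point (between the pads) lies 19 mm behind it; z points along the fingers, y is the direction in which the jaws open and shut (so a half turn about z gives the same grasp; the last joint's range is limited). The gripper opens to 85 mm and grips with 20 to 120 N. Pads are 22 mm wide; open, the fingers measure 114 mm over their backs; the gripper's body (76 mm by 85 mm) begins 54 mm behind the grasp point. The pads swing forward as they close: fully open they stand 13 mm farther back than shut.
Start: joints at [-1.349, 0.264, 1.604, -0, 1.274, -0.037], TCP at [0.173, -0.653, 0.231] pointing down, gripper open.
Joint ranges: [-2.63, 2.63], [-0.94, 2.18], [0.31, 2.57], [-1.31, 4.45], [0, 2.66], [-2.55, 2.55]. Speed limits (rad/s): [2.57, 2.57, 3.14, 3.14, 3.14, 3.14].

INTERFACE

Orientations are given as a rotation vector (axis times angle).
In Python, from workcell import status, read_camera, camera_info, order gives the robot as it stands.
- The arm moves only by the tool move_arm, never from a script. Its argument "deltas" is a list of rows, each a list of 3 entries, a list of its own where there are three numbers: the turn, a rotation vector about the world's x, y, z as a fraction of full scale, then the shift along the world's x, y, z as a fraction of full scale, then the closure, from -1 (fully open) to 1 (shut), so that 0 is half open. A call has 1 to 20 rows; each row is the pose to reach, as a shift and turn from the pose commanded when the call began; what a row does not reach only later rows make up. Full scale, the value 1, is 0.1 m for a shift and pi/2 rad for a turn. A row lasts 1/8 s, in which the tool goes at most 62.5 mm and 10.7 degrees, less where a joint would pass 70% of its speed; a pose out of reach is approached as far as the arm can. A call with a number of a shift or a turn outside -1 to 1 is refused whole. A call with a gripper value outside its range is refused whole. The fingers move at their own pace and stop on an object; "grip_force" is the grip in N (left out, the last holds). Time passes only in rows, so rows that repeat a pose let the fingers close. It gives the time, the measured TCP pose, the force and the opening at its end, in the units of the state.
- status.read_state(): the state, without advancing time (a new reading comes with each control period).
- read_camera(name): name is "scene" or "top" or "wrist"; returns (picture, depth): 400x640x3 uint8, red, green, blue; 400x640 float32, m along the optical axis (not along the pixel's ray), 0 where there is no reading.
- camera_info(name): a dict with "K" (3x3 intrinsics, pixels), "R" (3x3) and "t" (3): a world point X has camera coordinates R X + t. Camera axes: x right, y down, z forward; pixel columns grow to the right and rows downward; lengths in m; the calibration is good to about 2 mm. The wrist camera is an equidistant fisheye: a pixel r from the principal point sees the ray r / f radians off the axis. A picture is of the moment at which its call begins: read the wrist's pose just before it. camera_info takes no time and is no camera call; for the wrist camera it gives the pose at the moment of the call.
- order.finish_job(): hands the job in, once; it reports no verdict.
The state is a dict: "time": time; "q": joint angles; "joint_vel": joint speeds; "joint_torque": joint torques, N m; "tool_pos": TCP position; "tcp_rot": TCP orientation; "wrist_force": force on the tool from outside, world axes, zero at the start; "torque": the same for the moment, N m; "width": opening from 0.0 (shut) to 1.0 (fully open).
Only numpy, scipy, OpenCV 4.12 (cv2) and the standard library are available. Lean on these libraries where they do the work, as an engineer would, in place of code of your own. Each camera call takes 0.05 s, during which the arm holds its last target. There are 200 camera calls.

TASK

Push the loader's round cassette round by the lugs on its rim until its notch faces the single white mark, so that its well stands under the funnel; then drop all the aluminium stand-off spacers that lie on the bench through the funnel, so that every one drops fully into the well. When all are in, push the cassette round until its notch faces the double white mark, with the spacers still in the well, and leave the cassette at rest. Leave the black sign shell, the jar and the tape roll where they are.

Things in the scene. Friction and masses are not known exactly. Their poses are not given: they have to be found in the camera images.
- loader: Fixed loader: grey round base plate, radius 165 mm, 15 mm thick; on it turns the round cassette, over which a post holds a steel funnel. Origin on the turning axis at bench height, z up, x from the axis towards funnel and post. Post: 30 x 50 mm, 190 mm high, 200 mm out along x, joined to the funnel by an arm at 186 mm height.
- cassette (a joint): Angle of the cassette, a grey drum of radius 120 mm from 18 to 128 mm above the bench, rad, anticlockwise from above positive, stops at -1.6 and 2.2. At 0 the notch faces the single mark and the well is under the funnel; at 1.571 the notch faces the double mark and the well stands clear on the loader's +y side. Stays where left: friction 0.3 N m (2 N at a lug), no detents.
- lug (a point): Middle of one of six equal square steel lugs (14 x 14 mm section) that stick out level from the cassette's rim, 120 to 162 mm from the axis, 85 mm above the bench: the one 30 degrees anticlockwise of the well; the others follow every 60 degrees (seen from the axis: well at 0, notch at 180, lugs at 30, 90, 150, 210, 270, 330 degrees). Turns with the cassette; x points outwards.
- notch (a point): Middle of the V notch in the cassette's rim, at its top, 107 mm from the axis, opposite the well. 28 mm wide, 26 mm deep, cut through the full height.
- single_mark (a point): Single mark: one white bar, 30 x 8 mm, on the base plate outside the cassette, on the loader's -x side.
- double_mark (a point): Double mark: middle of two parallel white bars, 30 x 8 mm each, 18 mm apart, on the base plate outside the cassette, on the loader's -y side.
- well_floor (a point): Centre of the floor of the well in the cassette, 28 mm above the bench, 70 mm from the turning axis; turns with the cassette. The well is a steel-lined slot 30 mm wide (x of this point, outwards), 96 mm long (y) and 100 mm deep, open at the top. It takes the spacers lying level along y, one upon another.
- funnel_mouth (a point): Centre of the funnel's mouth, 192 mm above the bench, axes as the loader's. Mouth 100 mm (x) by 156 mm (y) inside, tapering on all four sides to an outlet 26 mm (x) by 92 mm (y) at 132 mm height, 4 mm above the cassette; walls 4 mm. A spacer let go level along y slides through into the well, if the well stands below.
- spacer0_mid (a point): Middle of a loose plain aluminium stand-off spacer: an eight-sided bar, 80 mm long (along x of this point), 20 mm across the flats, 70 g, lying on a flat on the bench at the start (middle 10 mm up). All spacers are alike; 3 or 4 are there.
- spacer1_mid (a point): Middle of a loose plain aluminium stand-off spacer: an eight-sided bar, 80 mm long (along x of this point), 20 mm across the flats, 70 g, lying on a flat on the bench at the start (middle 10 mm up). All spacers are alike; 3 or 4 are there.
- spacer2_mid (a point): Middle of a loose plain aluminium stand-off spacer: an eight-sided bar, 80 mm long (along x of this point), 20 mm across the flats, 70 g, lying on a flat on the bench at the start (middle 10 mm up). All spacers are alike; 3 or 4 are there.
- spacer3_mid (a point): Middle of a loose plain aluminium stand-off spacer: an eight-sided bar, 80 mm long (along x of this point), 20 mm across the flats, 70 g, lying on a flat on the bench at the start (middle 10 mm up). All spacers are alike; 3 or 4 are there.
- shell_mid (a point): Bystander, middle of the 200 x 90 mm oblong of a loose black sign shell with a white face, 57 mm high; a 90 x 50 mm bump stands out from its left (+y) side.
- glue_mid (a point): Bystander, middle of an upright white jar with a black lid, 60 mm diameter, 85 mm high.
- tape_mid (a point): Bystander, middle of a tape roll lying flat, 100 mm diameter, 45 mm high.
Not all that is in view belongs to the job. Leave any blue, brown or purple look-alike of the part that bears spacer2_mid alone.

How it is judged:
On the way, in this order (a step that is already met when the one before it is completed fails the run):
1. the notch faces the single mark (cassette within 0.08 rad of 0) and the cassette is at rest (value of joint cassette between -0.08 and 0.08 rad and velocity of joint cassette between -0.03 and 0.03 rad/s), for 0.2 s.
2. every spacer lies in the well, with the well still under the funnel (x of spacer0_mid in the frame of well_floor between -0.016 and 0.016 m and y of spacer0_mid in the frame of well_floor between -0.02 and 0.02 m and z of spacer0_mid in the frame of well_floor between 0 and 0.09 m and x of spacer1_mid in the frame of well_floor between -0.016 and 0.016 m and y of spacer1_mid in the frame of well_floor between -0.02 and 0.02 m and z of spacer1_mid in the frame of well_floor between 0 and 0.09 m and x of spacer2_mid in the frame of well_floor between -0.016 and 0.016 m and y of spacer2_mid in the frame of well_floor between -0.02 and 0.02 m and z of spacer2_mid in the frame of well_floor between 0 and 0.09 m and x of spacer3_mid in the frame of well_floor between -0.016 and 0.016 m and y of spacer3_mid in the frame of well_floor between -0.02 and 0.02 m and z of spacer3_mid in the frame of well_floor between 0 and 0.09 m and value of joint cassette between -0.12 and 0.12 rad), for 0.2 s.
At the end, for the whole second after the job is handed in: Every spacer present lies in the cassette's well (its middle within 16 mm across and 20 mm along of the well's centre, and no more than 90 mm above its floor), the notch faces the double mark within 0.1 rad, and cassette and spacers are at rest (x of spacer0_mid in the frame of well_floor between -0.016 and 0.016 m and y of spacer0_mid in the frame of well_floor between -0.02 and 0.02 m and z of spacer0_mid in the frame of well_floor between 0 and 0.09 m and x of spacer1_mid in the frame of well_floor between -0.016 and 0.016 m and y of spacer1_mid in the frame of well_floor between -0.02 and 0.02 m and z of spacer1_mid in the frame of well_floor between 0 and 0.09 m and x of spacer2_mid in the frame of well_floor between -0.016 and 0.016 m and y of spacer2_mid in the frame of well_floor between -0.02 and 0.02 m and z of spacer2_mid in the frame of well_floor between 0 and 0.09 m and x of spacer3_mid in the frame of well_floor between -0.016 and 0.016 m and y of spacer3_mid in the frame of well_floor between -0.02 and 0.02 m and z of spacer3_mid in the frame of well_floor between 0 and 0.09 m and value of joint cassette between 1.471 and 1.671 rad and velocity of joint cassette between -0.03 and 0.03 rad/s and linear speed of each of spacer0, spacer1, spacer2, spacer3 below 0.03 m/s); the robot touches nothing.
It fails at once if the sign shell is moved by more than 30 mm (distance of shell_mid from where it was at the start of the episode above 0.03 m).
It fails at once if the jar is moved by more than 30 mm (distance of glue_mid from where it was at the start of the episode above 0.03 m).
It fails at once if the tape roll is moved by more than 30 mm (distance of tape_mid from where it was at the start of the episode above 0.03 m).
Of spacer0, spacer1, spacer2, spacer3 only 3 to 4 are there at a start; the rules pass over those that are not, and their reading is None.
At some moment in a run one of spacer0, spacer1, spacer2, spacer3 may be knocked a few centimetres aside while the robot is not near it.
Once in a run the grip may slacken for a moment while it holds something.
It also fails if it takes over 210 s, if anything falls off the work surface, if the arm or the gripper's body presses on something with over 40 N, if the wrist force passes 120 N, or if a joint passes its speed limit or range.

## Working session

There is one attempt and no reset: what is moved stays moved. The work goes in short steps, Python scripts to look and compute and a tool call to move; the robot and the scene stay as the last step left them, time stands still between calls to the robot, and variables do not carry over. Pictures are saved under pics/ and viewed, about 12 in all and at most 16, crops included, and the job is handed in when it is done.

Besides the shell and the picture viewer there is one more tool, called after ">>>" by a JSON object that holds its "fn" and its "kwargs", one argument or row to a line. move_arm: Moves the arm, as the interface text tells. Its arguments: {"type":"object","properties":{"deltas":{"type":"array","items":{"type":"array"}},"grip_force":{"type":"number"}},"required":["deltas"]}

```bash
mkdir -p pics; ls; cat > h.py <<'E'
import numpy as np, cv2
from workcell import status, read_camera, camera_info, order
def snap(n,f):
    i=camera_info(n); p,d=read_camera(n); cv2.imwrite('pics/'+f+'.png',p[:,:,::-1]); np.savez('pics/'+f,p=p,d=d,K=i['K'],R=i['R'],t=i['t']); return p,d,i
def ray(i,u,v):
    K,R,t=np.array(i['K']),np.array(i['R']),np.array(i['t']); d=R.T@np.array([(u-K[0,2])/K[0,0],(v-K[1,2])/K[1,1],1]); return -R.T@t,d
def onz(i,u,v,z):
    c,d=ray(i,u,v); return c+d*(z-c[2])/d[2]
def proj(i,X):
    c=np.array(i['R'])@X+np.array(i['t']); k=np.array(i['K'])@c; return k[:2]/k[2]
E
python3 - <<'E'
from h import *
for n in('scene','top'):
    p,d,i=snap(n,n+'0'); print(n,i)
s=status.read_state();print(s)
a=cv2.imread('pics/scene0.png');b=cv2.imread('pics/top0.png')
E
```

```text
pics
scene {'K': array([[439.35612511,   0.        , 322.64390719],
       [  0.        , 439.35612511, 206.78105055],
       [  0.        ,   0.        ,   1.        ]]), 'R': array([[ 0.6851581 ,  0.72822195, -0.01584833],
       [ 0.5648833 , -0.54496328, -0.6196143 ],
       [-0.45985349,  0.41558131, -0.78474642]]), 't': array([-0.42867734, -0.23273381,  1.551067  ])}
top {'K': array([[404.08336555,   0.        , 327.32022579],
       [  0.        , 404.08336555, 205.58468619],
       [  0.        ,   0.        ,   1.        ]]), 'R': array([[-0.00778849, -0.99981069,  0.01783034],
       [-0.99441648,  0.00586745, -0.10536332],
       [ 0.10523876, -0.01855141, -0.99427393]]), 't': array([0.0031927 , 0.62370013, 1.17280321])}
{'time': 0.1, 'q': array([-1.34889369e+00,  2.64722896e-01,  1.60525282e+00,  2.58128050e-06,
        1.27370788e+00, -3.69119583e-02]), 'joint_vel': array([ 1.68697626e-03, -1.10351558e-03, -3.09288942e-03, -1.49812537e-06,
       -1.37349182e-03, -1.46104047e-03]), 'joint_torque': array([-4.91469564e-04, -5.16707110e+01, -3.68589807e+01, -1.20379382e-04,
        6.27850561e-03,  6.22247427e-06]), 'tool_pos': array([ 0.17259957, -0.65186631,  0.23004784]), 'tcp_rot': array([-3.11325971e+00, -4.05141396e-01,  2.99305163e-04]), 'wrist_force': array([-0.19187344, -0.51547237, -0.38252911]), 'torque': array([ 0.01995567, -0.05310058, -0.02215274]), 'width': 1.002385589758938}
```

View pics/top0.png

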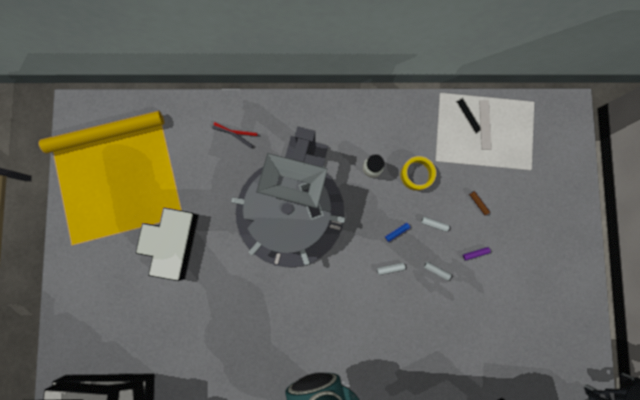

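View pics/scene0.png

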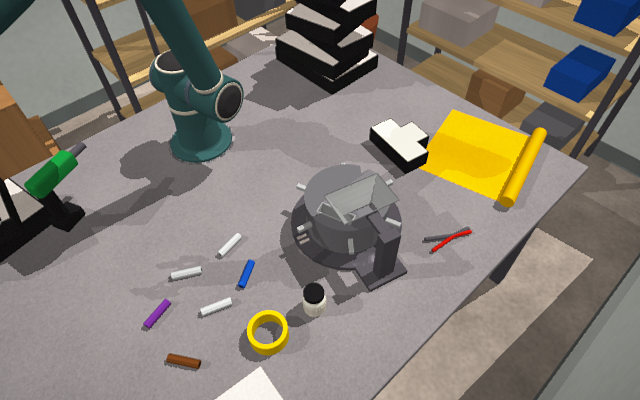

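The top view shows three white spacers at (436,225), (391,269) and (438,271), with look-alikes in blue, purple and brown. The loader is at about (290,210) and its post is up at (303,145). The scene view agrees. Next I measure.

```bash
cat >> h.py <<'E'
def load(f):
    z=np.load('pics/'+f+'.npz'); return z['p'],z['d'],dict(K=z['K'],R=z['R'],t=z['t'])
def cloud(d,i):
    v,u=np.mgrid[:d.shape[0],:d.shape[1]]; K=i['K']; c=np.stack([(u-K[0,2])/K[0,0]*d,(v-K[1,2])/K[1,1]*d,d],-1); return (c-i['t'])@i['R']
def spacers(n,p,d,i):
    X=cloud(d,i); hsv=cv2.cvtColor(p,cv2.COLOR_RGB2HSV)
    m=((hsv[...,1]<40)&(hsv[...,2]>150)&(d>0)&(X[...,2]<.035)&(X[...,2]>-.015)).astype(np.uint8)
    for c in cv2.findContours(m,0,1)[0]:
        if not 80<cv2.contourArea(c)<1500: continue
        (x,y),(w,h),a=cv2.minAreaRect(c); bp=cv2.boxPoints(((x,y),(w,h),a))
        e=sorted([(np.linalg.norm(bp[k]-bp[k-1]),(bp[k]+bp[k-1])/2) for k in range(4)],key=lambda q:q[0])[:2]
        A,B=[onz(i,*q[1],.012) for q in e]; D=A-B
        print(n,'px',np.round((x,y)),'xy',np.round((A+B)[:2]/2,4),'len',np.round(np.linalg.norm(D),3),'yaw deg',np.round(np.degrees(np.arctan2(D[1],D[0]))%180,1),'meanV',round(float(hsv[...,2][m>0].mean())))
E
python3 - <<'E'
from h import *
for n in('top0','scene0'): p,d,i=load(n); spacers(n,p,d,i)
p,d,i=load('top0'); X=cloud(d,i)
# cassette top z .128, post top .19
r=(X[...,0]>.2)&(X[...,0]<.9)&(abs(X[...,1])<.35)
def circ(m,n):
    c=cv2.findContours(m.astype(np.uint8),0,1)[0]; c=max(c,key=cv2.contourArea); h=cv2.convexHull(c)
    P=X[c[:,0,1],c[:,0,0]]; print(n,cv2.minEnclosingCircle(P[:,:2].astype(np.float32)),P[:,2].mean()); return P
circ(r&(abs(X[...,2]-.128)<.006),'drum'); circ(r&(X[...,2]>.006)&(X[...,2]<.022),'base')
m=r&(X[...,2]>.178); print('high',X[m].mean(0),np.percentile(X[m],[1,99],axis=0))
cv2.imwrite('pics/c1.png',cv2.resize(cv2.imread('pics/top0.png')[110:280,200:400],None,fx=4,fy=3.5,interpolation=cv2.INTER_CUBIC))
hsv=cv2.cvtColor(p,cv2.COLOR_RGB2HSV)
E
```

```text
top0 px [435. 224.] xy [ 0.5683 -0.3281] len 0.076 yaw deg 70.2 meanV 177
scene0 px [ 35. 174.] xy [-0.2366 -0.4884] len 0.137 yaw deg 88.9 meanV 164
scene0 px [251.  66.] xy [-0.2212  0.3953] len 0.274 yaw deg 109.2 meanV 164
drum ((0.6073848605155945, 0.1123252734541893), 0.12026956677436829) 0.1276024752363903
base ((0.5132214426994324, 0.0030485037714242935), 0.07886854559183121) 0.014695385448615065
high [0.5939433  0.05566421 0.61852588] [[0.20082023 0.00445003 0.17860071]
 [0.81108359 0.17818569 1.23174585]]
```

View pics/c1.png

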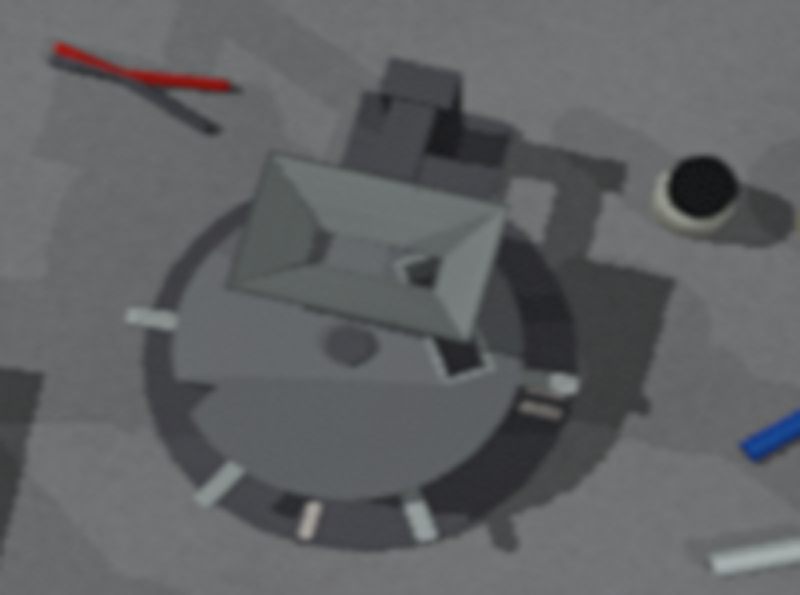

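The crop shows the hub at (352,345) and the single mark at (310,520). The double mark is at about (540,405), the well is at about (440,310) partly under the funnel, and the notch is at about (195,390). Lugs are at (150,318), (220,483), (420,520) and (563,383).

```bash
cat >> h.py <<'E'
A0=np.array([.6074,.1123])
def pol(P,a0=0): 
    v=np.array(P[:2])-A0; return np.round(np.hypot(*v),4),np.round(np.degrees(np.arctan2(v[1],v[0]))-a0,1)
E
python3 - <<'E'
from h import *
p,d,i=load('top0'); X=cloud(d,i)
f=lambda a,b,z:onz(i,a/4+200-.375,b/3.5+110-.36,z)
print('hub',f(352,345,.128))
for n,a,b,z in [('single',310,520,.015),('double',540,405,.015),('notchtip?',200,388,.128),('lug',150,318,.092),('lug',220,483,.092),('lug',420,520,.092),('lug',563,383,.092)]:
    P=f(a,b,z); print(n,P.round(4),pol(P))
g=[f(*c,.192) for c in [(273,152),(505,207),(468,340),(228,288)]]; c=np.mean(g,0); print('mouth',c,pol(c),np.round(np.array(g),3), np.degrees(np.arctan2(*(g[0]-g[1])[:2][::-1])),np.linalg.norm(g[0]-g[1]),np.linalg.norm(g[2]-g[1]))
for z in(.19,):
  m=abs(X[...,2]-z)<.006; m[:, :]&=(X[...,0]>.75)&(X[...,0]<.9)&(abs(X[...,1]-.1)<.15); P=X[m]; print('post',P.mean(0),pol(P.mean(0)),len(P))
hsv=cv2.cvtColor(p,cv2.COLOR_RGB2HSV)
for n in('top0','scene0'):
  p,d,i=load(n); X=cloud(d,i); hsv=cv2.cvtColor(p,cv2.COLOR_RGB2HSV).astype(int)
  m=(X[...,2]<.03)&(X[...,1]<-.1)&(X[...,1]>-.5)&(X[...,0]>.3)&(X[...,0]<.85)&(hsv[...,1]<45)&(hsv[...,2]>135)
  for c in cv2.findContours(m.astype(np.uint8),0,1)[0]:
    if cv2.contourArea(c)<60: continue
    (x,y),(w,h),a=cv2.minAreaRect(c); bp=cv2.boxPoints(((x,y),(w,h),a))
    e=sorted([(np.linalg.norm(bp[k]-bp[k-1]),(bp[k]+bp[k-1])/2) for k in range(4)],key=lambda q:q[0])[:2]
    A,B=[onz(i,*q[1],.014) for q in e]; D=A-B
    print(n,np.round((x,y)),np.round((A+B)[:2]/2,4),np.round(np.linalg.norm(D),3),np.round(np.degrees(np.arctan2(D[1],D[0]))%180,1))
E
```

```text
hub [0.60704729 0.10955233 0.128     ]
single [0.4687 0.1495 0.015 ] (np.float64(0.1435), np.float64(165.0))
double [ 0.5656 -0.023   0.015 ] (np.float64(0.1416), np.float64(-107.2))
notchtip? [0.574  0.2129 0.128 ] (np.float64(0.106), np.float64(108.4))
lug [0.6334 0.2551 0.092 ] (np.float64(0.1452), np.float64(79.7))
lug [0.5004 0.2043 0.092 ] (np.float64(0.1411), np.float64(139.3))
lug [0.4699 0.0646 0.092 ] (np.float64(0.1455), np.float64(-160.9))
lug [ 0.5789 -0.0366  0.092 ] (np.float64(0.1516), np.float64(-100.8))
mouth [0.67425226 0.09389223 0.192     ] (np.float64(0.0693), np.float64(-15.4)) [[0.746 0.156 0.192]
 [0.704 0.005 0.192]
 [0.604 0.03  0.192]
 [0.644 0.185 0.192]] 74.36370563512261 0.15731543323690148 0.10267765055924546
post [0.78797995 0.06323456 0.18837632] (np.float64(0.1871), np.float64(-15.2)) 337
top0 [437. 271.] [ 0.4268 -0.3298] 0.077 60.9
top0 [391. 268.] [ 0.4359 -0.1901] 0.08 100.6
top0 [435. 224.] [ 0.5674 -0.3283] 0.08 71.1
top0 [461. 150.] [ 0.7978 -0.4167] 0.162 89.8
scene0 [264. 336.] [ 0.7177 -0.2871] 0.05 20.1
scene0 [225. 311.] [ 0.5624 -0.3199] 0.584 2.2
```

Loader yaw is about -15°, with the axis at (0.607, 0.111). The lugs and notch put the cassette at about -56°, so it needs +56°. I go to the clockwise side of the front-left lug.

>>> {"fn": "move_arm", "kwargs": {
  "deltas": [
    [[0, 0, 0], [0.4, 0.45, 0], 1],
    [[0, 0, 0], [0.8, 0.9, 0], 1]
  ],
  "grip_force": 40
}}

```text
time: 0.35
tool_pos: [0.253, -0.5615, 0.2303]
tcp_rot: [-3.114, -0.402, -0.0]
wrist_force: [1.6, 0.4, -1.1]
width: 0.603
```

>>> {"fn": "move_arm", "kwargs": {
  "deltas": [
    [[0, 0, 0], [0.4, 0.45, 0], 1],
    [[0, 0, 0], [0.8, 0.9, 0], 1]
  ]
}}

```text
time: 0.6
tool_pos: [0.3336, -0.4707, 0.2307]
tcp_rot: [-3.115, -0.405, 0.0]
wrist_force: [-0.3, -0.7, -0.7]
width: 0.139
```

>>> {"fn": "move_arm", "kwargs": {
  "deltas": [
    [[0, 0, 0], [0.35, 0.35, 0], 1],
    [[0, 0, 0], [0.7, 0.7, 0], 1]
  ]
}}

```text
time: 0.85
tool_pos: [0.4035, -0.4008, 0.2309]
tcp_rot: [-3.115, -0.406, 0.0]
wrist_force: [0.7, 0.2, -0.7]
width: -0.006
```

>>> {"fn": "move_arm", "kwargs": {
  "deltas": [
    [[0, 0, 0.05], [0, 0.5, 0], 1],
    [[0, 0, 0.1], [0, 1, 0], 1]
  ]
}}

```text
time: 1.1
tool_pos: [0.4028, -0.3007, 0.2306]
tcp_rot: [-3.072, -0.653, 0.001]
wrist_force: [-0.1, 0.3, 0.3]
width: 0.005
```

>>> {"fn": "move_arm", "kwargs": {
  "deltas": [
    [[0, 0, 0.05], [0, 0.5, 0], 1],
    [[0, 0, 0.1], [0, 1, 0], 1]
  ]
}}

```text
time: 1.35
tool_pos: [0.4022, -0.2008, 0.2308]
tcp_rot: [-3.012, -0.891, 0.0]
wrist_force: [0.6, 0.6, 0.2]
width: -0.003
```

>>> {"fn": "move_arm", "kwargs": {
  "deltas": [
    [[0, 0, 0.05], [0, 0.5, 0], 1],
    [[0, 0, 0.1], [0, 1, 0], 1]
  ]
}}

```text
time: 1.6
tool_pos: [0.4022, -0.1009, 0.2309]
tcp_rot: [-2.933, -1.124, 0.0]
wrist_force: [0.2, 0.1, 0.7]
width: 0.001
```

>>> {"fn": "move_arm", "kwargs": {
  "deltas": [
    [[0, 0, 0], [0, 0.5, 0], 1],
    [[0, 0, 0], [0, 1, 0], 1]
  ]
}}

```text
time: 1.85
tool_pos: [0.4022, -0.001, 0.2311]
tcp_rot: [-2.935, -1.121, -0.0]
wrist_force: [-0.5, -1.3, -0.2]
width: -0.001
```

>>> {"fn": "move_arm", "kwargs": {
  "deltas": [
    [[0, 0, 0], [0, 0.5, 0], 1],
    [[0, 0, 0], [0, 1, 0], 1],
    [[0, 0, 0], [0, 1, 0], 1]
  ]
}}

```text
time: 2.22
tool_pos: [0.4021, 0.1003, 0.231]
tcp_rot: [-2.931, -1.13, 0.001]
wrist_force: [0.7, -0.7, 0.8]
width: -0.002
```

>>> {"fn": "move_arm", "kwargs": {
  "deltas": [
    [[0, 0, 0], [0.3, 0.33, 0], 1],
    [[0, 0, 0], [0.6, 0.66, 0], 1]
  ]
}}

```text
time: 2.48
tool_pos: [0.4633, 0.1631, 0.2312]
tcp_rot: [2.934, 1.12, -0.0]
wrist_force: [0.3, 0.1, 1.4]
width: 0.002
```

>>> {"fn": "move_arm", "kwargs": {
  "deltas": [
    [[0, 0, 0], [0.3, 0.33, 0], 1],
    [[0, 0, 0], [0.6, 0.66, 0], 1],
    [[0, 0, 0], [0.6, 0.66, -0.5], 1]
  ]
}}

```text
time: 2.85
tool_pos: [0.5288, 0.2316, 0.1852]
tcp_rot: [2.934, 1.122, 0.018]
wrist_force: [-0.0, -0.2, -0.5]
width: -0.001
```

>>> {"fn": "move_arm", "kwargs": {
  "deltas": [
    [[0, 0, 0], [0, 0, -0.3], 1],
    [[0, 0, 0], [0, 0, -0.6], 1],
    [[0, 0, 0], [0, 0, -0.9], 1],
    [[0, 0, 0], [0, 0, -1.0], 1],
    [[0, 0, 0], [0, 0, -1.0], 1]
  ]
}}

```text
time: 3.48
tool_pos: [0.5263, 0.2301, 0.0849]
tcp_rot: [-2.935, -1.12, -0.011]
wrist_force: [-1.4, 3.3, 10.8]
width: -0.002
```

```bash
cat >> h.py <<'E'
def rows(a0,a1,n,r=.148,A=(.607,.111)):
    P=lambda a:np.array(A)+r*np.array([np.cos(np.radians(a)),np.sin(np.radians(a))])
    print('start',P(a0).round(4)); print([[[0,0,round((a-a0)/90,3)],[*[round(float(q),2) for q in (P(a)-P(a0))*10],0],1] for a in np.linspace(a0,a1,n+1)[1:]])
E
python3 -c "
from h import *
s=status.read_state();print(s['tool_pos'],s['tcp_rot'],s['wrist_force']);rows(125,158,11);rows(158,188,12)"
```

```text
[0.52625308 0.23014792 0.08488252] [-2.93458867 -1.11964523 -0.01081688] [-1.38343038  3.25129243 10.75334677]
start [0.5221 0.2322]
[[[0, 0, np.float64(0.033)], [-0.06, -0.05, 0], 1], [[0, 0, np.float64(0.067)], [-0.12, -0.1, 0], 1], [[0, 0, np.float64(0.1)], [-0.18, -0.15, 0], 1], [[0, 0, np.float64(0.133)], [-0.23, -0.2, 0], 1], [[0, 0, np.float64(0.167)], [-0.28, -0.26, 0], 1], [[0, 0, np.float64(0.2)], [-0.33, -0.32, 0], 1], [[0, 0, np.float64(0.233)], [-0.38, -0.38, 0], 1], [[0, 0, np.float64(0.267)], [-0.42, -0.45, 0], 1], [[0, 0, np.float64(0.3)], [-0.46, -0.52, 0], 1], [[0, 0, np.float64(0.333)], [-0.49, -0.59, 0], 1], [[0, 0, np.float64(0.367)], [-0.52, -0.66, 0], 1]]
start [0.4698 0.1664]
[[[0, 0, np.float64(0.028)], [-0.02, -0.06, 0], 1], [[0, 0, np.float64(0.056)], [-0.04, -0.12, 0], 1], [[0, 0, np.float64(0.083)], [-0.06, -0.18, 0], 1], [[0, 0, np.float64(0.111)], [-0.08, -0.25, 0], 1], [[0, 0, np.float64(0.139)], [-0.09, -0.31, 0], 1], [[0, 0, np.float64(0.167)], [-0.1, -0.37, 0], 1], [[0, 0, np.float64(0.194)], [-0.1, -0.44, 0], 1], [[0, 0, np.float64(0.222)], [-0.11, -0.5, 0], 1], [[0, 0, np.float64(0.25)], [-0.11, -0.57, 0], 1], [[0, 0, np.float64(0.278)], [-0.11, -0.63, 0], 1], [[0, 0, np.float64(0.306)], [-0.1, -0.7, 0], 1], [[0, 0, np.float64(0.333)], [-0.09, -0.76, 0], 1]]
```

The wrist reads 10.8 N upward, so something is touching. I look before pushing.

```bash
python3 - <<'E'
from h import *
s=status.read_state()
p,d,i=snap('scene','s1'); q,d2,i2=snap('wrist','w1'); 
cv2.imwrite('pics/m1.png',np.hstack([cv2.resize(p[120:320,260:460],(400,400))[:,:,::-1],cv2.resize(q,(400,400),interpolation=cv2.INTER_AREA)[:,:,::-1]]))
print(status.read_state()['wrist_force'],status.read_state()['tool_pos'])
E
```

```text
[-0.25068928  3.53780281 10.83476764] [0.52625802 0.23014126 0.08487136]
```

View pics/m1.png

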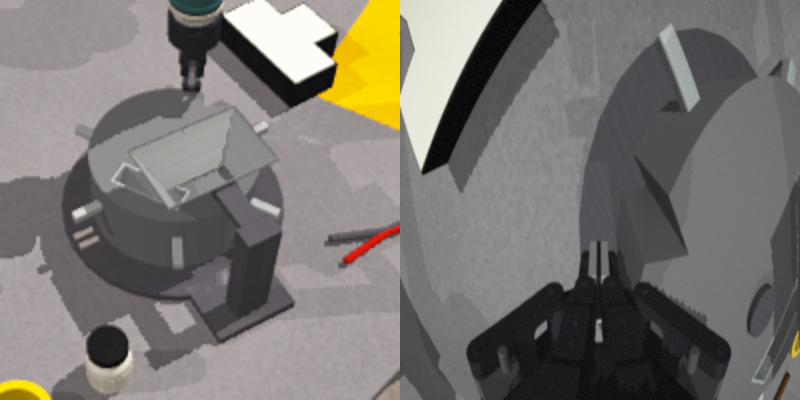

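The linkage behind the fingers is resting on the drum's rim, because it spreads radially. I lift, turn the tool 83° so the jaws' direction is tangential, go down again and push.

>>> {"fn": "move_arm", "kwargs": {
  "deltas": [
    [[0, 0, 0], [0, 0, 0.4], 1],
    [[0, 0, 0], [0, 0, 0.8], 1],
    [[0, 0, 0.1], [0, 0, 0.8], 1],
    [[0, 0, 0.21], [0, 0, 0.8], 1],
    [[0, 0, 0.32], [0, 0, 0.8], 1],
    [[0, 0, 0.43], [0, 0, 0.8], 1],
    [[0, 0, 0.54], [0, 0, 0.8], 1],
    [[0, 0, 0.65], [0, 0, 0.8], 1],
    [[0, 0, 0.76], [0, 0, 0.8], 1],
    [[0, 0, 0.87], [0, 0, 0.8], 1],
    [[0, 0, 0.92], [0, 0, 0.8], 1],
    [[0, 0, 0.92], [0, 0, 0.5], 1],
    [[0, 0, 0.92], [0, 0, 0.3], 1],
    [[0, 0, 0.92], [0, 0, 0.1], 1],
    [[0, 0, 0.92], [0, 0, -0.05], 1],
    [[0, 0, 0.92], [0, 0, -0.05], 1]
  ]
}}

```text
time: 5.58
tool_pos: [0.5215, 0.2289, 0.0745]
tcp_rot: [-1.459, -2.78, 0.004]
wrist_force: [0.1, 0.3, 0.7]
width: 0.002
```

```bash
python3 -c "
from h import *
s=status.read_state();print(s['tool_pos'],s['tcp_rot'],s['wrist_force'],s['q'])"
```

```text
[0.52152769 0.22892353 0.07447648] [-1.45864755 -2.77990364  0.00409109] [0.06345371 0.33537696 0.74507589] [ 3.69909249e-01  2.16326138e-01  1.97353713e+00 -3.22586905e-05
  9.55166078e-01 -2.34426701e-01]
```

>>> {"fn": "move_arm", "kwargs": {
  "deltas": [
    [[0, 0, 0.033], [-0.06, -0.05, 0], 1],
    [[0, 0, 0.067], [-0.12, -0.1, 0], 1],
    [[0, 0, 0.1], [-0.18, -0.15, 0], 1],
    [[0, 0, 0.133], [-0.23, -0.2, 0], 1],
    [[0, 0, 0.167], [-0.28, -0.26, 0], 1],
    [[0, 0, 0.2], [-0.33, -0.32, 0], 1],
    [[0, 0, 0.233], [-0.38, -0.38, 0], 1],
    [[0, 0, 0.267], [-0.42, -0.45, 0], 1],
    [[0, 0, 0.3], [-0.46, -0.52, 0], 1],
    [[0, 0, 0.333], [-0.49, -0.59, 0], 1],
    [[0, 0, 0.367], [-0.52, -0.66, 0], 1]
  ]
}}

```text
time: 6.95
tool_pos: [0.4723, 0.1643, 0.0778]
tcp_rot: [0.605, 3.08, 0.004]
wrist_force: [1.7, 1.8, -0.2]
width: 0.004
```

>>> {"fn": "move_arm", "kwargs": {
  "deltas": [
    [[0, 0, 0.028], [-0.02, -0.06, 0], 1],
    [[0, 0, 0.056], [-0.04, -0.12, 0], 1],
    [[0, 0, 0.083], [-0.06, -0.18, 0], 1],
    [[0, 0, 0.111], [-0.08, -0.25, 0], 1],
    [[0, 0, 0.139], [-0.09, -0.31, 0], 1],
    [[0, 0, 0.167], [-0.1, -0.37, 0], 1],
    [[0, 0, 0.194], [-0.1, -0.44, 0], 1],
    [[0, 0, 0.222], [-0.11, -0.5, 0], 1],
    [[0, 0, 0.25], [-0.11, -0.57, 0], 1],
    [[0, 0, 0.278], [-0.11, -0.63, 0], 1],
    [[0, 0, 0.278], [-0.11, -0.63, 0], 1]
  ]
}}

```text
time: 8.32
tool_pos: [0.4607, 0.1005, 0.0774]
tcp_rot: [-0.072, 3.139, 0.0]
wrist_force: [0.1, -0.2, 0.7]
width: 0.006
```

```bash
cat >> h.py <<'E'
def lugs(d,i,A=(.607,.111)):
    X=cloud(d,i); v=X[...,:2]-A; r=np.hypot(v[...,0],v[...,1]); m=(X[...,2]>.084)&(X[...,2]<.1)&(r>.127)&(r<.165)&(d>0)
    k,l,st,_=cv2.connectedComponentsWithStats(m.astype(np.uint8))
    for j in range(1,k):
        if st[j,4]<12: continue
        a=np.degrees(np.arctan2(v[...,1],v[...,0])[l==j]); a=np.where(a<-170,a+360,a); print('lug',st[j,4],'r',r[l==j].mean().round(3),'loader ang',round(float(np.median(a))+15.1,1),'cassette mod60',round((float(np.median(a))+15.1-30+30)%60-30,1))
E
python3 - <<'E'
from h import *
p,d,i=load('top0'); lugs(d,i)
p,d,i=snap('top','t2'); lugs(d,i);s=status.read_state();print(s['tool_pos'],s['wrist_force'])
cv2.imwrite('pics/c2.png',cv2.resize(p[110:280,200:400],None,fx=3,fy=3,interpolation=cv2.INTER_CUBIC)[:,:,::-1])
E
```

```text
lug 59 r 0.145 loader ang 94.5 cassette mod60 4.5
lug 60 r 0.143 loader ang -85.7 cassette mod60 4.3
lug 64 r 0.145 loader ang 154.1 cassette mod60 4.1
lug 63 r 0.144 loader ang -146.0 cassette mod60 4.0
lug 24 r 0.153 loader ang -32.5 cassette mod60 -2.5
lug 59 r 0.146 loader ang 88.6 cassette mod60 -1.4
lug 61 r 0.144 loader ang -91.9 cassette mod60 -1.9
lug 63 r 0.144 loader ang 148.2 cassette mod60 -1.8
[0.46043451 0.10056057 0.07711823] [-0.3764048   0.42954943  0.70827894]
```

View pics/c2.png

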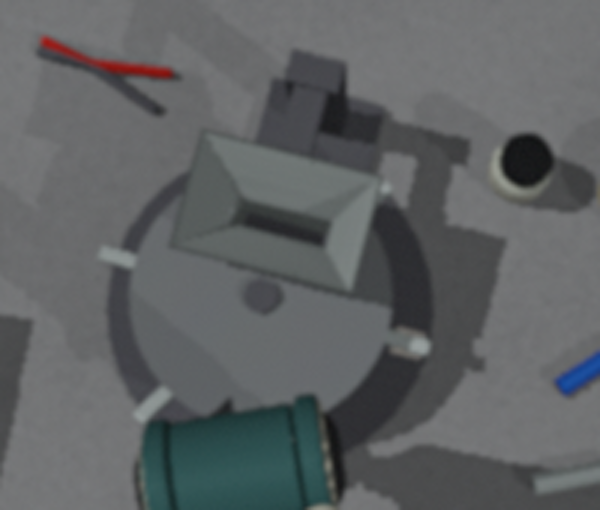

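The cassette is at about -1.7°, with the well seen through the funnel's outlet. I nudge it 4 mm more, back off, rise and head for the spacers.

>>> {"fn": "move_arm", "kwargs": {
  "deltas": [
    [[0, 0, 0.01], [0, -0.02, 0], 1],
    [[0, 0, 0.02], [0, -0.04, 0], 1],
    [[0, 0, 0.02], [0, -0.045, 0], 1],
    [[0, 0, 0.02], [0, -0.045, 0], 1],
    [[0, 0, 0.02], [0, 0.1, 0], 1],
    [[0, 0, 0.02], [-0.1, 0.2, 0.2], 1],
    [[0, 0, 0.02], [-0.1, 0.2, 0.6], 1],
    [[0, 0, 0.02], [-0.1, 0.2, 1], -0.2]
  ]
}}

```text
time: 9.38
tool_pos: [0.4486, 0.1209, 0.1765]
tcp_rot: [0.124, -3.137, 0.001]
wrist_force: [1.2, -0.7, 0.2]
width: 0.2
```

>>> {"fn": "move_arm", "kwargs": {
  "deltas": [
    [[0, 0, -0.1], [-0.2, -0.4, 0.5], -0.2],
    [[0, 0, -0.2], [-0.2, -0.8, 1], -0.2],
    [[0, 0, -0.3], [-0.2, -1, 1], -0.2]
  ]
}}

```text
time: 9.75
tool_pos: [0.4316, 0.0196, 0.2808]
tcp_rot: [0.62, 3.072, 0.001]
wrist_force: [-0.1, 0.3, -1.0]
width: 0.601
```

>>> {"fn": "move_arm", "kwargs": {
  "deltas": [
    [[0, 0, -0.1], [0, -0.5, 0], -0.2],
    [[0, 0, -0.2], [0, -1, 0], -0.2]
  ]
}}

```text
time: 10.0
tool_pos: [0.4295, -0.0802, 0.2763]
tcp_rot: [1.094, 2.945, -0.001]
wrist_force: [0.3, 0.3, -0.1]
width: 0.599
```

>>> {"fn": "move_arm", "kwargs": {
  "deltas": [
    [[0, 0, -0.1], [0, -0.5, 0], -0.2],
    [[0, 0, -0.2], [0, -1, 0], -0.2]
  ]
}}

```text
time: 10.25
tool_pos: [0.4294, -0.1805, 0.2759]
tcp_rot: [-1.542, -2.736, 0.0]
wrist_force: [0.6, -0.6, 0.1]
width: 0.604
```

```bash
python3 - <<'E'
from h import *
p,d,i=snap('top','t3'); lugs(d,i);s=status.read_state();print(s['tool_pos'],s['tcp_rot'],s['wrist_force'],s['width'],s['q'])
p,d,i=snap('wrist','w3')
E
```

```text
lug 13 r 0.155 loader ang -31.6 cassette mod60 -1.6
lug 60 r 0.146 loader ang 89.9 cassette mod60 -0.1
lug 60 r 0.144 loader ang -90.4 cassette mod60 -0.4
lug 62 r 0.144 loader ang 149.6 cassette mod60 -0.4
lug 64 r 0.144 loader ang -150.6 cassette mod60 -0.6
[ 0.42926079 -0.18596842  0.27588263] [ 1.5518635   2.72994753 -0.00827998] [ 0.25393692 -5.50756159 -0.16158668] 0.5996838308546484 [-0.45809388 -0.16360064  1.96973988 -0.00549818  1.33439346 -0.99379588]
```

View pics/t3.png

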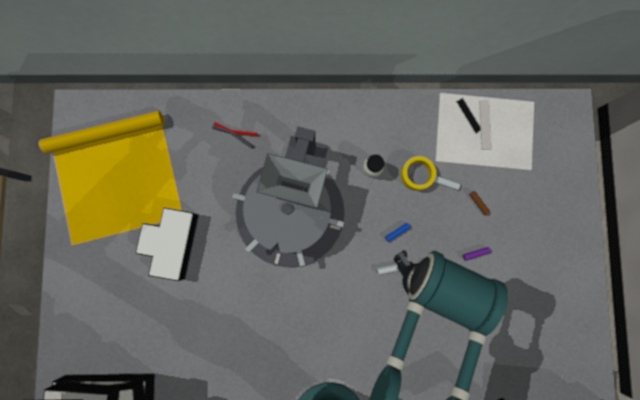

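The cassette is at -0.4°, so the single mark is met. The far spacer has been knocked to (449,185), next to the tape roll. Now I measure spacers in the wrist view (fisheye).

```bash
cat >> h.py <<'E'
def wonz(i,u,v,z):
    K,R,t=np.array(i['K']),np.array(i['R']),np.array(i['t']); x,y=(u-K[0,2])/K[0,0],(v-K[1,2])/K[1,1]; th=np.hypot(x,y)
    c=np.array([np.sin(th)*x/th,np.sin(th)*y/th,np.cos(th)]); D=R.T@c; o=-R.T@t; return o+D*(z-o[2])/D[2]
def wspacers(p,i,f=wonz,z=.013,vmin=120):
    hsv=cv2.cvtColor(p,cv2.COLOR_RGB2HSV).astype(int); m=((hsv[...,1]<40)&(hsv[...,2]>vmin)).astype(np.uint8)
    m=cv2.morphologyEx(m,cv2.MORPH_OPEN,np.ones((3,3),np.uint8))
    for c in cv2.findContours(m,0,1)[0]:
        if cv2.contourArea(c)<60: continue
        P=np.array([f(i,*q[0],z)[:2] for q in c]); (x,y),(w,h),a=cv2.minAreaRect((P*1000).astype(np.float32))
        if not(60<max(w,h)<105 and 8<min(w,h)<35): continue
        if w<h: a+=90
        print('spacer px',np.round(c.mean((0,1))),'xy',round(x/1000,4),round(y/1000,4),'size',round(w),round(h),'yaw',round(a%180,1))
E
python3 - <<'E'
from h import *
p,d,i=load('w3'); print(i['K'].round(1).tolist(), (-i['R'].T@i['t']).round(3)); wspacers(p,i)
p,d,i=load('t3'); wspacers(p,i,onz); p,d,i=load('top0'); wspacers(p,i,onz)
E
```

```text
[[309.7, 0.0, 317.6], [0.0, 309.7, 200.8], [0.0, 0.0, 1.0]] [ 0.392 -0.123  0.418]
spacer px [448. 183.] xy 0.6949 -0.3723 size 72 23 yaw 71.0
spacer px [317. 188.] xy 0.6842 0.0334 size 30 94 yaw 164.9
spacer px [438. 271.] xy 0.4264 -0.3299 size 80 19 yaw 60.9
spacer px [391. 268.] xy 0.4359 -0.1902 size 20 81 yaw 100.6
spacer px [435. 224.] xy 0.5683 -0.3289 size 82 21 yaw 71.1
spacer px [317. 188.] xy 0.6808 0.0338 size 28 87 yaw 164.9
```

View pics/w3.png

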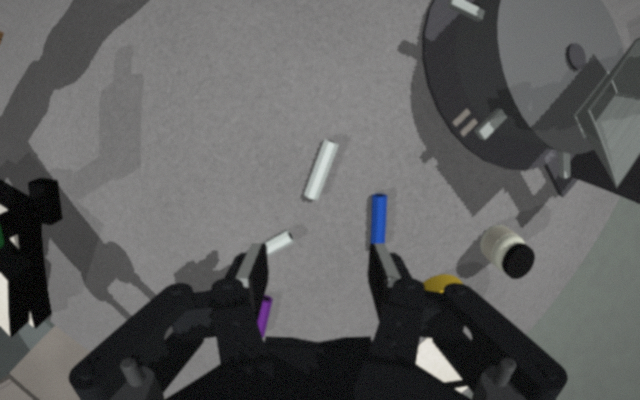

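```bash
python3 - <<'E'
from h import *
p,d,i=load('w3'); wspacers(p,i,vmin=170);wspacers(p,i,vmin=185)
s=status.read_state(); print(s['tool_pos'],s['tcp_rot'])
E
```

```text
spacer px [321. 170.] xy 0.4345 -0.1904 size 17 80 yaw 101.1
spacer px [321. 170.] xy 0.4346 -0.1904 size 12 80 yaw 100.8
[ 0.42926804 -0.18296843  0.27573854] [-1.54450448 -2.73498848  0.00361809]
```

>>> {"fn": "move_arm", "kwargs": {
  "deltas": [
    [[0, 0, -0.11], [0.03, -0.04, -0.4], -0.2],
    [[0, 0, -0.222], [0.06, -0.08, -0.8], -0.2],
    [[0, 0, -0.222], [0.06, -0.08, -1], -0.2]
  ]
}}

```text
time: 10.72
tool_pos: [0.4342, -0.1857, 0.1732]
tcp_rot: [-1.985, -2.429, 0.002]
wrist_force: [-0.1, -0.4, 0.2]
width: 0.599
```

>>> {"fn": "move_arm", "kwargs": {
  "deltas": [
    [[0, 0, 0], [0, 0, -0.5], -0.2],
    [[0, 0, 0], [0, 0, -1], -0.2],
    [[0, 0, 0], [0, 0, -1], -0.2],
    [[0, 0, 0], [0, 0, -1], -0.2]
  ]
}}

```text
time: 11.22
tool_pos: [0.4367, -0.1873, 0.0775]
tcp_rot: [1.986, 2.433, 0.0]
wrist_force: [0.4, -0.9, 0.5]
width: 0.601
```

```bash
python3 - <<'E'
from h import *
s=status.read_state(); print(s['tool_pos'],s['tcp_rot'],np.degrees(2*np.arctan2(s['tcp_rot'][1],s['tcp_rot'][0])))
p,d,i=snap('wrist','w4'); wspacers(p,i,vmin=175)
E
```

```text
[ 0.43669693 -0.18727785  0.07752386] [1.98573551e+00 2.43314382e+00 3.60568360e-04] 101.56290706656128
spacer px [314. 217.] xy 0.4348 -0.1917 size 9 82 yaw 100.9
```

>>> {"fn": "move_arm", "kwargs": {
  "deltas": [
    [[0, 0, 0], [-0.015, -0.035, -0.4], -0.2],
    [[0, 0, 0], [-0.015, -0.035, -0.7], -0.2],
    [[0, 0, 0], [-0.015, -0.035, -0.735], -0.2],
    [[0, 0, 0], [-0.015, -0.035, -0.735], 1],
    [[0, 0, 0], [-0.015, -0.035, -0.735], 1],
    [[0, 0, 0], [-0.015, -0.035, -0.735], 1],
    [[0, 0, 0], [-0.015, -0.035, -0.735], 1],
    [[0, 0, 0], [-0.015, -0.035, 0.2], 1]
  ],
  "grip_force": 60
}}

```text
time: 12.28
tool_pos: [0.4303, -0.189, 0.0622]
tcp_rot: [-1.981, -2.425, 0.004]
wrist_force: [0.8, 0.3, -0.8]
width: 0.212
```

>>> {"fn": "move_arm", "kwargs": {
  "deltas": [
    [[0, 0, 0], [0, 0, 0.5], 1],
    [[0, 0, 0], [0, 0, 1], 1],
    [[0, 0, 0], [0, 0, 1], 1]
  ]
}}

```text
time: 12.65
tool_pos: [0.4381, -0.1929, 0.1716]
tcp_rot: [1.98, 2.424, 0.004]
wrist_force: [0.4, 0.4, -1.1]
width: 0.213
```

```bash
python3 - <<'E'
from h import *
s=status.read_state(); print(s['tool_pos'],s['tcp_rot'],s['width'],s['wrist_force'],np.degrees(2*np.arctan2(s['tcp_rot'][1],s['tcp_rot'][0])))
p,d,i=snap('wrist','w5')
cv2.imwrite('pics/w5c.png',p[100:400,120:520,::-1])
E
```

```text
[ 0.43812764 -0.19294638  0.17163775] [1.9799958  2.4235461  0.00412329] 0.21288486769245651 [ 0.37111976  0.37792974 -1.09038397] 101.50352782856501
```

View pics/w5c.png

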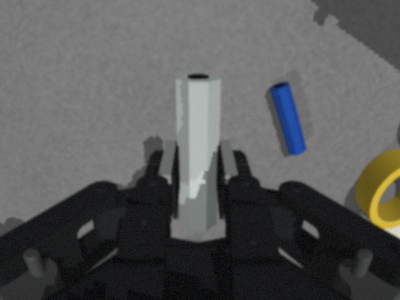

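Spacer held at its middle (the bar shows between the pads at crop (198,150)). To the funnel.

>>> {"fn": "move_arm", "kwargs": {
  "deltas": [
    [[0, 0, 0], [0, 0, 0.45], 1],
    [[0, 0, 0], [0, 0, 0.9], 1],
    [[0, 0, -0.05], [0.4, 0.47, 0.9], 1],
    [[0, 0, -0.1], [0.79, 0.95, 0.9], 1]
  ]
}}

```text
time: 13.2
tool_pos: [0.5135, -0.0956, 0.2547]
tcp_rot: [-2.178, -2.264, 0.001]
wrist_force: [0.8, -0.8, -1.1]
width: 0.213
```

>>> {"fn": "move_arm", "kwargs": {
  "deltas": [
    [[0, 0, -0.05], [0.4, 0.47, 0], 1],
    [[0, 0, -0.1], [0.79, 0.95, 0], 1]
  ]
}}

```text
time: 13.45
tool_pos: [0.5922, 0.0006, 0.2532]
tcp_rot: [-2.345, -2.088, 0.004]
wrist_force: [0.0, -0.7, -0.6]
width: 0.215
```

>>> {"fn": "move_arm", "kwargs": {
  "deltas": [
    [[0, 0, -0.05], [0.4, 0.47, 0], 1],
    [[0, 0, -0.094], [0.79, 0.955, 0], 1],
    [[0, 0, -0.094], [0.79, 0.955, 0], 1],
    [[0, 0, -0.094], [0.79, 0.955, 0], 1]
  ]
}}

```text
time: 13.95
tool_pos: [0.67, 0.0944, 0.2528]
tcp_rot: [-2.489, -1.914, 0.006]
wrist_force: [0.3, 0.8, -0.4]
width: 0.211
```

```bash
python3 - <<'E'
from h import *
s=status.read_state(); print(s['tool_pos'],s['tcp_rot'],s['width'],s['wrist_force'],np.degrees(2*np.arctan2(s['tcp_rot'][1],s['tcp_rot'][0])))
p,d,i=snap('wrist','w6')
cv2.imwrite('pics/w6c.png',p[:,100:560,::-1])
E
```

```text
[0.67002382 0.09440818 0.25281594] [-2.48913223 -1.91377761  0.00622937] 0.21120835235112267 [ 0.27376725  0.75667467 -0.41069809] -284.8899935724575
```

View pics/w6c.png

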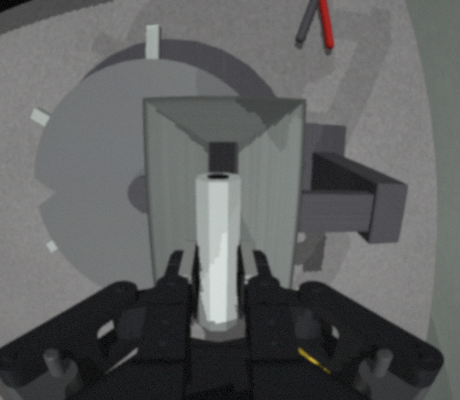

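Funnel and spacer are in line, and the tool needs +4 mm in x. I correct, lower and release.

>>> {"fn": "move_arm", "kwargs": {
  "deltas": [
    [[0, 0, 0], [0.045, -0.015, -0.2], 1],
    [[0, 0, 0], [0.045, -0.015, -0.5], 1],
    [[0, 0, 0], [0.045, -0.015, -0.75], 1],
    [[0, 0, 0], [0.045, -0.015, -0.78], 1],
    [[0, 0, 0], [0.045, -0.015, -0.78], 1],
    [[0, 0, 0], [0.045, -0.015, -0.78], 0.15],
    [[0, 0, 0], [0.045, -0.015, -0.78], 0.15],
    [[0, 0, 0], [0.045, -0.015, -0.78], 0.15],
    [[0, 0, 0], [0.045, -0.015, -0.3], 0.15],
    [[0, 0, 0], [0.045, -0.015, 0], 0.15],
    [[0, 0, 0], [0.045, -0.015, 0], 0.15]
  ]
}}

```text
time: 15.38
tool_pos: [0.678, 0.0933, 0.2599]
tcp_rot: [2.488, 1.911, 0.01]
wrist_force: [-0.1, -0.3, -0.8]
width: 0.423
```

```bash
python3 - <<'E'
from h import *
s=status.read_state(); print(s['tool_pos'],s['width'],s['wrist_force'])
p,d,i=snap('wrist','w7'); q,d2,i2=snap('scene','s7')
cv2.imwrite('pics/w7c.png',np.hstack([p[50:350,180:480,::-1],cv2.resize(q[150:300,260:410],(300,300))[:,:,::-1]]))
E
```

```text
[0.67802309 0.09330434 0.25988122] 0.42265901854784294 [-0.14849953 -0.2694071  -0.81501088]
```

View pics/w7c.png

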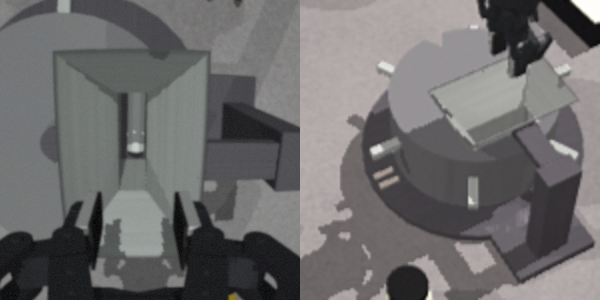

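In the crop, the slot at (135,125) shows a bright bar below the outlet. I check its depth.

```bash
cat >> h.py <<'E'
def wpt(i,d,u,v):
    K,R,t=i['K'],i['R'],i['t']; x,y=(u-K[0,2])/K[0,0],(v-K[1,2])/K[1,1]; th=np.hypot(x,y)+1e-9
    z=d[int(v),int(u)]; c=np.array([np.tan(th)*x/th,np.tan(th)*y/th,1])*z; return R.T@(c-t)
def wellz(i,d):
    u0,v0=None,None
    a=np.radians(-15.1); ex=np.array([np.cos(a),np.sin(a)]); ey=np.array([-ex[1],ex[0]]); F=np.array([.607,.111])+.07*ex
    g=[]
    for u in range(150,500):
        for v in range(40,330):
            if d[v,u]>0:
                P=wpt(i,d,u,v); q=P[:2]-F
                if abs(q@ex)<.011 and abs(q@ey)<.04 and P[2]<.125: g.append((q@ey,P[2],q@ex))
    g=np.array(g); 
    for k in np.arange(-.04,.04,.01):
        m=(g[:,0]>=k)&(g[:,0]<k+.01) if len(g) else np.array([])
        if m.any(): print('y',k.round(2),'n',m.sum(),'z med',np.median(g[m,1]).round(3),'min/max',g[m,1].min().round(3),g[m,1].max().round(3))
E
python3 - <<'E'
from h import *
p,d,i=load('w7'); wellz(i,d)
E
```

```text
y -0.04 n 71 z med 0.028 min/max 0.027 0.049
y -0.03 n 142 z med 0.046 min/max 0.027 0.049
y -0.02 n 150 z med 0.046 min/max 0.028 0.049
y -0.01 n 145 z med 0.047 min/max 0.027 0.049
y 0.0 n 154 z med 0.046 min/max 0.026 0.05
y 0.01 n 151 z med 0.047 min/max 0.026 0.05
y 0.02 n 154 z med 0.047 min/max 0.026 0.05
y 0.03 n 129 z med 0.046 min/max 0.026 0.049
```

Spacer 1 lies level on the well's floor (top at 47 mm). Now spacer 2.

>>> {"fn": "move_arm", "kwargs": {
  "deltas": [
    [[0, 0, 0], [-0.25, -0.42, 0], -0.2],
    [[0, 0, 0], [-0.5, -0.85, 0], -0.2]
  ]
}}

```text
time: 15.72
tool_pos: [0.624, 0.0076, 0.2524]
tcp_rot: [-2.488, -1.914, 0.005]
wrist_force: [-0.1, -0.6, -0.8]
width: 0.603
```

>>> {"fn": "move_arm", "kwargs": {
  "deltas": [
    [[0, 0, -0.05], [-0.25, -0.42, 0], -0.2],
    [[0, 0, -0.1], [-0.5, -0.85, 0], -0.2]
  ]
}}

```text
time: 15.98
tool_pos: [0.5736, -0.0779, 0.2527]
tcp_rot: [-2.634, -1.708, 0.005]
wrist_force: [0.0, -1.1, -0.1]
width: 0.597
```

>>> {"fn": "move_arm", "kwargs": {
  "deltas": [
    [[0, 0, -0.03], [-0.25, -0.42, 0], -0.2],
    [[0, 0, -0.06], [-0.5, -0.85, 0], -0.2]
  ]
}}

```text
time: 16.23
tool_pos: [0.5236, -0.1627, 0.2529]
tcp_rot: [-2.71, -1.583, 0.004]
wrist_force: [0.2, -0.3, -0.1]
width: 0.604
```

>>> {"fn": "move_arm", "kwargs": {
  "deltas": [
    [[0, 0, 0], [-0.25, -0.42, 0], -0.2],
    [[0, 0, 0], [-0.5, -0.85, -0.3], -0.2]
  ]
}}

```text
time: 16.48
tool_pos: [0.4757, -0.2487, 0.2256]
tcp_rot: [2.709, 1.585, 0.002]
wrist_force: [0.4, -0.2, -0.5]
width: 0.601
```

>>> {"fn": "move_arm", "kwargs": {
  "deltas": [
    [[0, 0, 0], [-0.25, -0.42, -0.3], -0.2],
    [[0, 0, 0], [-0.5, -0.85, -0.9], -0.2],
    [[0, 0, 0], [-0.5, -0.85, -1.0], -0.2],
    [[0, 0, 0], [-0.5, -0.85, -1.0], -0.2]
  ]
}}

```text
time: 16.98
tool_pos: [0.4224, -0.3303, 0.121]
tcp_rot: [-2.706, -1.579, 0.004]
wrist_force: [0.3, 1.3, 0.4]
width: 0.6
```

```bash
cat >> h.py <<'E'
def st():
    s=status.read_state(); print('t',round(s['time'],2),'pos',s['tool_pos'].round(4),'yaw',np.degrees(2*np.arctan2(s['tcp_rot'][1],s['tcp_rot'][0])).round(1)%360,'w',round(s['width'],3),'f',s['wrist_force'].round(1),'q6',s['q'][5].round(2))
E
python3 - <<'E'
from h import *
st();p,d,i=snap('wrist','w8'); wspacers(p,i,vmin=175)
E
```

```text
t 16.98 pos [ 0.4224 -0.3303  0.121 ] yaw 60.5 w 0.6 f [0.3 1.3 0.4] q6 -0.2
spacer px [322. 195.] xy 0.4252 -0.3303 size 81 10 yaw 61.0
```

>>> {"fn": "move_arm", "kwargs": {
  "deltas": [
    [[0, 0, 0], [0.03, 0, -0.4], -0.2],
    [[0, 0, 0], [0.03, 0, -0.8], -0.2],
    [[0, 0, 0], [0.03, 0, -1], -0.2]
  ]
}}

```text
time: 17.4
tool_pos: [0.429, -0.3307, 0.0244]
tcp_rot: [-2.71, -1.587, 0.0]
wrist_force: [-0.2, 0.2, 0.2]
width: 0.602
```

>>> {"fn": "move_arm", "kwargs": {
  "deltas": [
    [[0, 0, 0], [0, 0, -0.165], -0.2],
    [[0, 0, 0], [0, 0, -0.165], -0.2],
    [[0, 0, 0], [0, 0, -0.165], 1],
    [[0, 0, 0], [0, 0, -0.165], 1],
    [[0, 0, 0], [0, 0, -0.165], 1],
    [[0, 0, 0], [0, 0, -0.165], 1]
  ]
}}

```text
time: 18.15
tool_pos: [0.4298, -0.3328, 0.0104]
tcp_rot: [2.71, 1.584, 0.002]
wrist_force: [-0.6, 2.2, 5.7]
width: 0.203
```

>>> {"fn": "move_arm", "kwargs": {
  "deltas": [
    [[0, 0, 0], [0, 0, 0.4], 1],
    [[0, 0, 0], [0, 0, 1], 1],
    [[0, 0, 0], [0, 0, 1], 1]
  ]
}}

```text
time: 18.52
tool_pos: [0.4325, -0.3353, 0.115]
tcp_rot: [2.702, 1.58, 0.006]
wrist_force: [0.4, -0.7, -1.0]
width: 0.206
```

>>> {"fn": "move_arm", "kwargs": {
  "deltas": [
    [[0, 0, 0], [0, 0, 0.5], 1],
    [[0, 0, 0], [0, 0, 1], 1],
    [[0, 0, 0], [0, 0, 1], 1]
  ]
}}

```text
time: 18.9
tool_pos: [0.4311, -0.3341, 0.2133]
tcp_rot: [2.705, 1.581, 0.005]
wrist_force: [0.1, -1.0, -1.1]
width: 0.2
```

```bash
python3 - <<'E'
from h import *
st()
E
```

```text
t 18.9 pos [ 0.4311 -0.3341  0.2133] yaw 60.6 w 0.2 f [ 0.1 -1.  -1.1] q6 -0.19
```

>>> {"fn": "move_arm", "kwargs": {
  "deltas": [
    [[0, 0, 0], [0.1, 0.2, 0.4], 1],
    [[0, 0, 0.03], [0.49, 0.85, 0.5], 1]
  ]
}}

```text
time: 19.15
tool_pos: [0.4708, -0.2604, 0.2578]
tcp_rot: [2.674, 1.643, 0.001]
wrist_force: [1.1, 0.2, -0.3]
width: 0.208
```

>>> {"fn": "move_arm", "kwargs": {
  "deltas": [
    [[0, 0, 0.02], [0.25, 0.42, 0], 1],
    [[0, 0, 0.04], [0.49, 0.85, 0], 1]
  ]
}}

```text
time: 19.4
tool_pos: [0.5193, -0.1723, 0.2548]
tcp_rot: [-2.618, -1.732, 0.003]
wrist_force: [0.3, -0.1, -0.6]
width: 0.208
```

>>> {"fn": "move_arm", "kwargs": {
  "deltas": [
    [[0, 0, 0.02], [0.25, 0.42, 0], 1],
    [[0, 0, 0.04], [0.49, 0.85, 0], 1]
  ]
}}

```text
time: 19.65
tool_pos: [0.5682, -0.0873, 0.2543]
tcp_rot: [-2.562, -1.814, 0.004]
wrist_force: [0.4, -0.1, -0.3]
width: 0.205
```

>>> {"fn": "move_arm", "kwargs": {
  "deltas": [
    [[0, 0, 0.02], [0.25, 0.42, 0], 1],
    [[0, 0, 0.05], [0.49, 0.85, 0], 1]
  ]
}}

```text
time: 19.9
tool_pos: [0.6172, -0.0025, 0.2541]
tcp_rot: [-2.489, -1.914, 0.004]
wrist_force: [1.6, 0.0, -0.3]
width: 0.203
```

>>> {"fn": "move_arm", "kwargs": {
  "deltas": [
    [[0, 0, 0], [0.25, 0.42, 0], 1],
    [[0, 0, 0], [0.49, 0.85, 0], 1],
    [[0, 0, 0], [0.49, 0.85, 0], 1],
    [[0, 0, 0], [0.49, 0.85, 0], 1]
  ]
}}

```text
time: 20.4
tool_pos: [0.6655, 0.0809, 0.2545]
tcp_rot: [-2.49, -1.913, 0.006]
wrist_force: [0.3, -0.3, 0.1]
width: 0.203
```

```bash
python3 - <<'E'
from h import *
st();p,d,i=snap('wrist','w9'); cv2.imwrite('pics/w9c.png',p[50:350,180:480,::-1])
p,d,i=snap('top','t9'); wspacers(p,i,onz,vmin=130); lugs(d,i)
p,d,i=snap('scene','s9'); wspacers(p,i,onz,vmin=165)
E
```

```text
t 20.4 pos [0.6655 0.0809 0.2545] yaw 75.10000000000002 w 0.203 f [ 0.3 -0.3  0.1] q6 0.34
spacer px [448. 183.] xy 0.6924 -0.372 size 71 20 yaw 71.0
lug 12 r 0.155 loader ang -31.5 cassette mod60 -1.5
lug 60 r 0.146 loader ang 89.9 cassette mod60 -0.1
lug 61 r 0.144 loader ang -90.5 cassette mod60 -0.5
```

View pics/w9c.png

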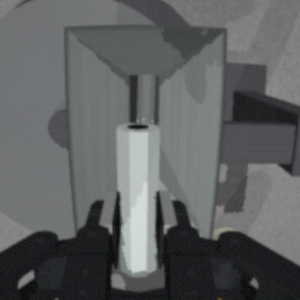

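Spacer 2 is held straight (bar at crop (138,195)), and the funnel is in line. I correct by +9/+12 mm, lower and release.

>>> {"fn": "move_arm", "kwargs": {
  "deltas": [
    [[0, 0, 0], [0.09, 0.12, 0], 1],
    [[0, 0, 0], [0.09, 0.12, -0.3], 1],
    [[0, 0, 0], [0.09, 0.12, -0.6], 1],
    [[0, 0, 0], [0.09, 0.12, -0.78], 1],
    [[0, 0, 0], [0.09, 0.12, -0.78], 1],
    [[0, 0, 0], [0.09, 0.12, -0.78], 0.15],
    [[0, 0, 0], [0.09, 0.12, -0.78], 0.15],
    [[0, 0, 0], [0.09, 0.12, -0.78], 0.15],
    [[0, 0, 0], [0.09, 0.12, -0.3], 0.15],
    [[0, 0, 0], [0.09, 0.12, 0], 0.15],
    [[0, 0, 0], [0.09, 0.12, 0], 0.15]
  ]
}}

```text
time: 21.92
tool_pos: [0.678, 0.0934, 0.262]
tcp_rot: [2.488, 1.911, 0.011]
wrist_force: [0.1, 0.2, 0.8]
width: 0.425
```

```bash
python3 - <<'E'
from h import *
st();p,d,i=snap('wrist','w10'); wellz(i,d)
E
```

```text
t 21.93 pos [0.678  0.0934 0.262 ] yaw 75.0 w 0.425 f [0.1 0.2 0.8] q6 0.36
y -0.04 n 98 z med 0.065 min/max 0.027 0.067
y -0.03 n 160 z med 0.064 min/max 0.042 0.067
y -0.02 n 154 z med 0.064 min/max 0.043 0.068
y -0.01 n 162 z med 0.064 min/max 0.043 0.068
y 0.0 n 168 z med 0.064 min/max 0.044 0.068
y 0.01 n 165 z med 0.065 min/max 0.044 0.068
y 0.02 n 177 z med 0.065 min/max 0.044 0.068
y 0.03 n 174 z med 0.065 min/max 0.044 0.068
```

Spacer 2 is in and level (top 65 mm). Now the knocked one, near the tape roll.

>>> {"fn": "move_arm", "kwargs": {
  "deltas": [
    [[0, 0, 0], [0, -0.46, 0], -0.2],
    [[0, 0, 0], [0, -0.93, 0], -0.2]
  ]
}}

```text
time: 22.22
tool_pos: [0.6746, -0.0001, 0.2549]
tcp_rot: [-2.489, -1.915, 0.003]
wrist_force: [0.3, 0.1, 0.5]
width: 0.601
```

>>> {"fn": "move_arm", "kwargs": {
  "deltas": [
    [[0, 0, 0], [0, -0.46, 0], -0.2],
    [[0, 0, 0], [0, -0.93, 0], -0.2]
  ]
}}

```text
time: 22.48
tool_pos: [0.6745, -0.094, 0.2548]
tcp_rot: [-2.49, -1.912, 0.003]
wrist_force: [1.8, 0.2, -0.8]
width: 0.6
```

>>> {"fn": "move_arm", "kwargs": {
  "deltas": [
    [[0, 0, 0], [0, -0.46, 0], -0.2],
    [[0, 0, 0], [0, -0.93, 0], -0.2]
  ]
}}

```text
time: 22.72
tool_pos: [0.6745, -0.187, 0.2547]
tcp_rot: [-2.49, -1.912, 0.003]
wrist_force: [-0.5, 0.4, -0.3]
width: 0.603
```

>>> {"fn": "move_arm", "kwargs": {
  "deltas": [
    [[0, 0, 0], [0, -0.46, 0], -0.2],
    [[0, 0, -0.02], [0, -0.93, 0], -0.2]
  ]
}}

```text
time: 22.98
tool_pos: [0.6746, -0.2799, 0.2546]
tcp_rot: [-2.52, -1.871, 0.002]
wrist_force: [0.5, -0.4, 0.1]
width: 0.598
```

>>> {"fn": "move_arm", "kwargs": {
  "deltas": [
    [[0, 0, -0.02], [0, -0.46, -0.3], -0.2],
    [[0, 0, -0.02], [0, -0.9, -0.6], -0.2],
    [[0, 0, -0.02], [0, -0.9, -0.8], -0.2],
    [[0, 0, -0.02], [0, -0.9, -0.8], -0.2]
  ]
}}

```text
time: 23.48
tool_pos: [0.6734, -0.3673, 0.1721]
tcp_rot: [-2.545, -1.829, 0.004]
wrist_force: [-0.1, 0.1, 0.4]
width: 0.596
```

```bash
python3 - <<'E'
from h import *
st();p,d,i=snap('wrist','w11'); wspacers(p,i,vmin=170); cv2.imwrite('pics/w11c.png',p[:,100:540,::-1])
E
```

```text
t 23.48 pos [ 0.6734 -0.3673  0.1721] yaw 71.39999999999998 w 0.596 f [-0.1  0.1  0.4] q6 -0.21
```

View pics/w11c.png

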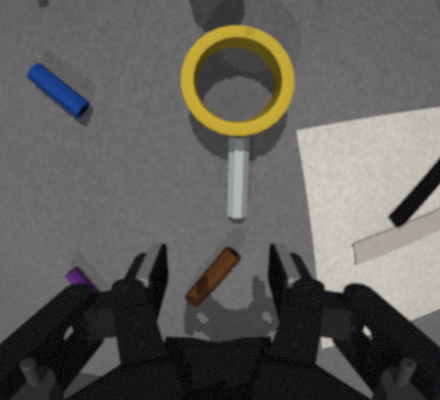

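The spacer runs from crop (238,137) to (236,220). Its far end touches or is hidden by the tape roll, and the brown look-alike lies at (213,275).

```bash
python3 - <<'E'
from h import *
p,d,i=load('w11'); 
for v in(125,140,155): wspacers(p,i,vmin=v)
for n,a in [('far end',(338,137)),('near end',(336,219)),('brown a',(337,250)),('brown b',(290,303))]: print(n,wonz(i,*a,.012).round(4))
hsv=cv2.cvtColor(p,cv2.COLOR_RGB2HSV); m=cv2.inRange(hsv,(20,150,100),(32,255,255)); c=max(cv2.findContours(m,0,1)[0],key=cv2.contourArea)
P=np.array([wonz(i,*q[0],.045)[:2] for q in c],np.float32); print('tape',cv2.minEnclosingCircle(P))
E
```

```text
spacer px [337. 184.] xy 0.69 -0.3725 size 69 19 yaw 70.0
spacer px [336. 183.] xy 0.6887 -0.3721 size 69 15 yaw 70.5
spacer px [336. 184.] xy 0.6893 -0.3722 size 67 12 yaw 70.4
far end [ 0.7057 -0.3279  0.012 ]
near end [ 0.678  -0.4077  0.012 ]
brown a [ 0.6684 -0.442   0.012 ]
brown b [ 0.5952 -0.4917  0.012 ]
tape ((0.719822347164154, -0.27680158615112305), 0.04965994879603386)
```

>>> {"fn": "move_arm", "kwargs": {
  "deltas": [
    [[0, 0, -0.01], [0.17, 0, -0.3], -0.2],
    [[0, 0, -0.01], [0.17, 0, -0.7], -0.2],
    [[0, 0, -0.01], [0.17, 0, -0.95], -0.2],
    [[0, 0, -0.01], [0.17, 0, -0.95], -0.2]
  ]
}}

```text
time: 24.02
tool_pos: [0.6919, -0.3664, 0.0803]
tcp_rot: [-2.56, -1.814, 0.002]
wrist_force: [0.4, 0.1, -0.3]
width: 0.601
```

```bash
python3 - <<'E'
from h import *
st();p,d,i=snap('wrist','w12')
for v in(130,150,170): wspacers(p,i,vmin=v)
E
```

```text
t 24.02 pos [ 0.6919 -0.3664  0.0803] yaw 70.69999999999999 w 0.601 f [ 0.4  0.1 -0.3] q6 -0.18
spacer px [317. 221.] xy 0.6885 -0.3732 size 71 16 yaw 70.0
spacer px [317. 220.] xy 0.688 -0.3729 size 69 14 yaw 71.0
```

>>> {"fn": "move_arm", "kwargs": {
  "deltas": [
    [[0, 0, 0], [-0.02, -0.01, -0.4], -0.2],
    [[0, 0, 0], [-0.02, -0.01, -0.7], -0.2],
    [[0, 0, 0], [-0.02, -0.01, -0.75], -0.2],
    [[0, 0, 0], [-0.02, -0.01, -0.75], 1],
    [[0, 0, 0], [-0.02, -0.01, -0.75], 1],
    [[0, 0, 0], [-0.02, -0.01, -0.75], 1],
    [[0, 0, 0], [-0.02, -0.01, -0.75], 1],
    [[0, 0, 0], [-0.02, -0.01, -0.4], 1],
    [[0, 0, 0], [-0.02, -0.01, 0.1], 1]
  ]
}}

```text
time: 25.2
tool_pos: [0.689, -0.369, 0.0906]
tcp_rot: [-2.562, -1.812, 0.003]
wrist_force: [0.5, -0.2, 0.2]
width: 0.203
```

>>> {"fn": "move_arm", "kwargs": {
  "deltas": [
    [[0, 0, 0], [0, 0, 0.5], 1],
    [[0, 0, 0], [0, 0, 1], 1],
    [[0, 0, 0], [0, 0, 1], 1]
  ]
}}

```text
time: 25.58
tool_pos: [0.6941, -0.372, 0.2009]
tcp_rot: [2.555, 1.807, 0.009]
wrist_force: [0.0, 0.1, -0.0]
width: 0.204
```

```bash
python3 - <<'E'
from h import *
st();p,d,i=snap('wrist','w13'); cv2.imwrite('pics/w13c.png',p[:,100:540,::-1])
E
```

```text
t 25.57 pos [ 0.6941 -0.372   0.2009] yaw 70.5 w 0.204 f [ 0.   0.1 -0. ] q6 -0.18
```

View pics/w13c.png

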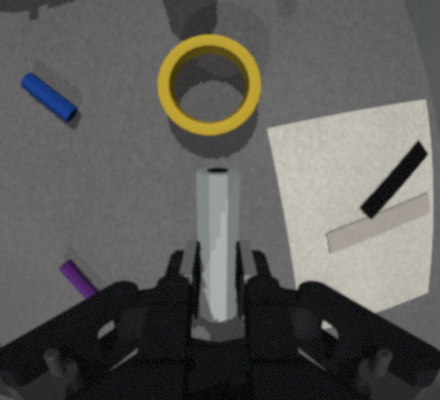

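Spacer 3 is held at its middle (crop (217,245)), and the tape roll stayed put. To the funnel.

>>> {"fn": "move_arm", "kwargs": {
  "deltas": [
    [[0, 0, 0], [0, 0.3, 0.55], 1],
    [[0, 0, 0.02], [0, 0.93, 0.55], 1],
    [[0, 0, 0.05], [0, 0.93, 0.55], 1]
  ]
}}

```text
time: 26.0
tool_pos: [0.6904, -0.2722, 0.2462]
tcp_rot: [-2.484, -1.918, -0.001]
wrist_force: [0.2, -0.5, -1.3]
width: 0.21
```

>>> {"fn": "move_arm", "kwargs": {
  "deltas": [
    [[0, 0, 0], [0, 0.46, 0], 1],
    [[0, 0, 0], [0, 0.93, 0], 1]
  ]
}}

```text
time: 26.25
tool_pos: [0.6893, -0.1828, 0.2442]
tcp_rot: [-2.49, -1.91, 0.003]
wrist_force: [0.8, 0.4, -0.8]
width: 0.205
```

>>> {"fn": "move_arm", "kwargs": {
  "deltas": [
    [[0, 0, 0], [0, 0.46, 0], 1],
    [[0, 0, 0], [0, 0.93, 0], 1]
  ]
}}

```text
time: 26.5
tool_pos: [0.6893, -0.0893, 0.2444]
tcp_rot: [-2.49, -1.911, 0.004]
wrist_force: [-0.4, 0.4, -1.2]
width: 0.206
```

>>> {"fn": "move_arm", "kwargs": {
  "deltas": [
    [[0, 0, 0], [-0.05, 0.46, 0], 1],
    [[0, 0, 0], [-0.1, 0.93, 0], 1]
  ]
}}

```text
time: 26.75
tool_pos: [0.6791, 0.0036, 0.2444]
tcp_rot: [-2.49, -1.912, 0.005]
wrist_force: [0.3, 0.9, 0.4]
width: 0.204
```

>>> {"fn": "move_arm", "kwargs": {
  "deltas": [
    [[0, 0, 0], [-0.03, 0.46, 0], 1],
    [[0, 0, 0], [-0.05, 0.93, 0], 1],
    [[0, 0, 0], [-0.05, 0.93, 0], 1],
    [[0, 0, 0], [-0.05, 0.93, 0], 1]
  ]
}}

```text
time: 27.25
tool_pos: [0.6748, 0.0949, 0.2452]
tcp_rot: [-2.49, -1.914, 0.004]
wrist_force: [-0.5, -0.1, -0.4]
width: 0.206
```

```bash
python3 - <<'E'
from h import *
st();p,d,i=snap('wrist','w14'); cv2.imwrite('pics/w14c.png',p[50:350,180:480,::-1])
E
```

```text
t 27.25 pos [0.6748 0.0949 0.2452] yaw 75.10000000000002 w 0.206 f [-0.5 -0.1 -0.4] q6 0.36
```

View pics/w14c.png

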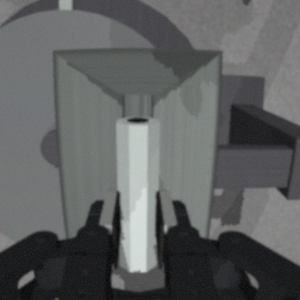

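The spacer is in line with the outlet (bar at crop (137,195), outlet at (137,105)). I lower and release it, then check the well.

>>> {"fn": "move_arm", "kwargs": {
  "deltas": [
    [[0, 0, 0], [0, -0.02, -0.3], 1],
    [[0, 0, 0], [0, -0.02, -0.6], 1],
    [[0, 0, 0], [0, -0.02, -0.69], 1],
    [[0, 0, 0], [0, -0.02, -0.69], 1],
    [[0, 0, 0], [0, -0.02, -0.69], 0.15],
    [[0, 0, 0], [0, -0.02, -0.69], 0.15],
    [[0, 0, 0], [0, -0.02, -0.69], 0.15],
    [[0, 0, 0], [0, -0.02, -0.2], 0.15],
    [[0, 0, 0], [0, -0.02, 0.1], 0.15],
    [[0, 0, 0], [0, -0.02, 0.1], 0.15]
  ]
}}

```text
time: 28.55
tool_pos: [0.6779, 0.0935, 0.2617]
tcp_rot: [2.488, 1.911, 0.011]
wrist_force: [-0.2, -0.1, -0.3]
width: 0.422
```

```bash
python3 - <<'E'
from h import *
st();p,d,i=snap('wrist','w15'); wellz(i,d)
p,d,i=snap('top','t15'); lugs(d,i); wspacers(p,i,onz,vmin=135)
E
```

```text
t 28.55 pos [0.6779 0.0935 0.2617] yaw 75.1 w 0.422 f [-0.2 -0.1 -0.3] q6 0.36
y -0.04 n 88 z med 0.085 min/max 0.028 0.088
y -0.03 n 172 z med 0.084 min/max 0.043 0.088
y -0.02 n 177 z med 0.085 min/max 0.044 0.088
y -0.01 n 173 z med 0.085 min/max 0.044 0.088
y 0.0 n 182 z med 0.085 min/max 0.043 0.088
y 0.01 n 184 z med 0.085 min/max 0.044 0.088
y 0.02 n 182 z med 0.085 min/max 0.043 0.088
y 0.03 n 182 z med 0.085 min/max 0.044 0.088
lug 13 r 0.155 loader ang -31.6 cassette mod60 -1.6
lug 32 r 0.154 loader ang 90.1 cassette mod60 0.1
lug 61 r 0.144 loader ang -90.4 cassette mod60 -0.4
```

All three spacers are in the well and level (tops at 47, 65 and 85 mm), and the cassette is at about -0.3°. Now I go to the clockwise side of the lug at loader 150° for the +90° push.

>>> {"fn": "move_arm", "kwargs": {
  "deltas": [
    [[0, 0, 0], [0, 0, 0], 1],
    [[0, 0, 0.1], [-0.35, 0.37, 0], 1],
    [[0, 0, 0.2], [-0.72, 0.74, 0], 1],
    [[0, 0, 0.25], [-0.72, 0.74, 0], 1]
  ]
}}

```text
time: 29.15
tool_pos: [0.6003, 0.1693, 0.255]
tcp_rot: [-2.061, -2.367, 0.004]
wrist_force: [0.7, -1.2, -0.6]
width: -0.001
```

>>> {"fn": "move_arm", "kwargs": {
  "deltas": [
    [[0, 0, 0.1], [-0.35, 0.37, 0], 1],
    [[0, 0, 0.2], [-0.71, 0.73, 0], 1],
    [[0, 0, 0.24], [-0.71, 0.73, 0], 1],
    [[0, 0, 0.24], [-0.71, 0.73, -0.4], 1],
    [[0, 0, 0.24], [-0.71, 0.73, -0.7], 1],
    [[0, 0, 0.24], [-0.71, 0.73, -0.7], 1]
  ]
}}

```text
time: 29.9
tool_pos: [0.5294, 0.2389, 0.1823]
tcp_rot: [-1.588, -2.704, 0.011]
wrist_force: [-1.0, -0.1, -0.5]
width: -0.002
```

```bash
python3 - <<'E'
from h import *
st()
for a,b,n in ((119,150,10),(150,182,13),(182,212,14)): rows(a,b,n)
E
```

```text
t 29.9 pos [0.5294 0.2389 0.1823] yaw 119.1 w -0.002 f [-1.  -0.1 -0.5] q6 -0.13
start [0.5352 0.2404]
[[[0, 0, np.float64(0.034)], [-0.07, -0.04, 0], 1], [[0, 0, np.float64(0.069)], [-0.14, -0.09, 0], 1], [[0, 0, np.float64(0.103)], [-0.2, -0.13, 0], 1], [[0, 0, np.float64(0.138)], [-0.26, -0.18, 0], 1], [[0, 0, np.float64(0.172)], [-0.32, -0.24, 0], 1], [[0, 0, np.float64(0.207)], [-0.38, -0.3, 0], 1], [[0, 0, np.float64(0.241)], [-0.43, -0.36, 0], 1], [[0, 0, np.float64(0.276)], [-0.48, -0.42, 0], 1], [[0, 0, np.float64(0.31)], [-0.52, -0.49, 0], 1], [[0, 0, np.float64(0.344)], [-0.56, -0.55, 0], 1]]
start [0.4788 0.185 ]
[[[0, 0, np.float64(0.027)], [-0.03, -0.06, 0], 1], [[0, 0, np.float64(0.055)], [-0.06, -0.11, 0], 1], [[0, 0, np.float64(0.082)], [-0.08, -0.17, 0], 1], [[0, 0, np.float64(0.109)], [-0.11, -0.23, 0], 1], [[0, 0, np.float64(0.137)], [-0.13, -0.29, 0], 1], [[0, 0, np.float64(0.164)], [-0.15, -0.35, 0], 1], [[0, 0, np.float64(0.191)], [-0.16, -0.41, 0], 1], [[0, 0, np.float64(0.219)], [-0.17, -0.48, 0], 1], [[0, 0, np.float64(0.246)], [-0.18, -0.54, 0], 1], [[0, 0,
[... 210 characters left out ...]
058]
[[[0, 0, np.float64(0.024)], [0.0, -0.06, 0], 1], [[0, 0, np.float64(0.048)], [0.01, -0.11, 0], 1], [[0, 0, np.float64(0.071)], [0.02, -0.17, 0], 1], [[0, 0, np.float64(0.095)], [0.02, -0.22, 0], 1], [[0, 0, np.float64(0.119)], [0.04, -0.27, 0], 1], [[0, 0, np.float64(0.143)], [0.05, -0.33, 0], 1], [[0, 0, np.float64(0.167)], [0.06, -0.38, 0], 1], [[0, 0, np.float64(0.19)], [0.08, -0.43, 0], 1], [[0, 0, np.float64(0.214)], [0.1, -0.49, 0], 1], [[0, 0, np.float64(0.238)], [0.12, -0.54, 0], 1], [[0, 0, np.float64(0.262)], [0.14, -0.59, 0], 1], [[0, 0, np.float64(0.286)], [0.17, -0.64, 0], 1], [[0, 0, np.float64(0.31)], [0.2, -0.69, 0], 1], [[0, 0, np.float64(0.333)], [0.22, -0.73, 0], 1]]
```

>>> {"fn": "move_arm", "kwargs": {
  "deltas": [
    [[0, 0, 0], [0.06, 0.02, -0.4], 1],
    [[0, 0, 0], [0.06, 0.02, -0.8], 1],
    [[0, 0, 0], [0.06, 0.02, -1], 1],
    [[0, 0, 0], [0.06, 0.02, -1], 1]
  ]
}}

```text
time: 30.4
tool_pos: [0.5377, 0.2417, 0.0859]
tcp_rot: [-1.59, -2.707, 0.004]
wrist_force: [0.2, -0.0, -1.3]
width: 0.001
```

>>> {"fn": "move_arm", "kwargs": {
  "deltas": [
    [[0, 0, 0], [0, 0, -0.06], 1],
    [[0, 0, 0.034], [-0.07, -0.04, -0.06], 1],
    [[0, 0, 0.069], [-0.14, -0.09, -0.06], 1],
    [[0, 0, 0.103], [-0.2, -0.13, -0.06], 1],
    [[0, 0, 0.138], [-0.26, -0.18, -0.06], 1],
    [[0, 0, 0.172], [-0.32, -0.24, -0.06], 1],
    [[0, 0, 0.207], [-0.38, -0.3, -0.06], 1],
    [[0, 0, 0.241], [-0.43, -0.36, -0.06], 1],
    [[0, 0, 0.276], [-0.48, -0.42, -0.06], 1],
    [[0, 0, 0.31], [-0.52, -0.49, -0.06], 1],
    [[0, 0, 0.344], [-0.56, -0.55, -0.06], 1]
  ]
}}

```text
time: 31.78
tool_pos: [0.4843, 0.1884, 0.0834]
tcp_rot: [0.808, 3.033, 0.006]
wrist_force: [-0.1, 2.9, 1.0]
width: -0.0
```

```bash
python3 - <<'E'
from h import *
st(); p,d,i=snap('top','t16'); lugs(d,i)
E
```

```text
t 31.77 pos [0.4843 0.1884 0.0834] yaw 150.2 w -0.0 f [-0.1  2.9  1. ] q6 -0.73
lug 24 r 0.154 loader ang -8.7 cassette mod60 21.3
lug 51 r 0.147 loader ang 51.5 cassette mod60 21.5
lug 61 r 0.143 loader ang -69.2 cassette mod60 20.8
lug 65 r 0.145 loader ang 111.2 cassette mod60 21.2
lug 61 r 0.144 loader ang -129.3 cassette mod60 20.7
```

Working: the cassette is at +21°. I continue the arc.

>>> {"fn": "move_arm", "kwargs": {
  "deltas": [
    [[0, 0, 0.027], [-0.03, -0.06, -0.03], 1],
    [[0, 0, 0.055], [-0.06, -0.11, -0.03], 1],
    [[0, 0, 0.082], [-0.08, -0.17, -0.03], 1],
    [[0, 0, 0.109], [-0.11, -0.23, -0.03], 1],
    [[0, 0, 0.137], [-0.13, -0.29, -0.03], 1],
    [[0, 0, 0.164], [-0.15, -0.35, -0.03], 1],
    [[0, 0, 0.191], [-0.16, -0.41, -0.03], 1],
    [[0, 0, 0.219], [-0.17, -0.48, -0.03], 1],
    [[0, 0, 0.246], [-0.18, -0.54, -0.03], 1],
    [[0, 0, 0.274], [-0.19, -0.6, -0.03], 1],
    [[0, 0, 0.301], [-0.2, -0.66, -0.03], 1],
    [[0, 0, 0.328], [-0.2, -0.73, -0.03], 1],
    [[0, 0, 0.356], [-0.2, -0.79, -0.03], 1]
  ]
}}

```text
time: 33.45
tool_pos: [0.4645, 0.1088, 0.0799]
tcp_rot: [-0.059, 3.137, 0.002]
wrist_force: [-0.0, 2.2, 1.9]
width: 0.004
```

>>> {"fn": "move_arm", "kwargs": {
  "deltas": [
    [[0, 0, 0.024], [0, -0.06, 0], 1],
    [[0, 0, 0.048], [0.01, -0.11, 0], 1],
    [[0, 0, 0.071], [0.02, -0.17, 0], 1],
    [[0, 0, 0.095], [0.02, -0.22, 0], 1],
    [[0, 0, 0.119], [0.04, -0.27, 0], 1],
    [[0, 0, 0.143], [0.05, -0.33, 0], 1],
    [[0, 0, 0.167], [0.06, -0.38, 0], 1],
    [[0, 0, 0.19], [0.08, -0.43, 0], 1],
    [[0, 0, 0.214], [0.1, -0.49, 0], 1],
    [[0, 0, 0.238], [0.12, -0.54, 0], 1],
    [[0, 0, 0.262], [0.14, -0.59, 0], 1],
    [[0, 0, 0.286], [0.17, -0.64, 0], 1],
    [[0, 0, 0.286], [0.17, -0.64, 0], 1],
    [[0, 0, 0.286], [0.17, -0.64, 0], 1]
  ]
}}

```text
time: 35.2
tool_pos: [0.4802, 0.0441, 0.0786]
tcp_rot: [-0.755, 3.048, -0.001]
wrist_force: [0.3, 0.2, 0.3]
width: 0.001
```

```bash
python3 - <<'E'
from h import *
st(); p,d,i=snap('top','t17'); lugs(d,i)
s=status.read_state()['tool_pos']; print(pol(s))
E
```

```text
t 35.2 pos [0.4802 0.0441 0.0786] yaw 207.8 w 0.001 f [0.3 0.2 0.3] q6 -2.02
lug 28 r 0.153 loader ang -7.2 cassette mod60 22.8
lug 56 r 0.146 loader ang 52.7 cassette mod60 22.7
lug 62 r 0.143 loader ang -67.6 cassette mod60 22.4
lug 66 r 0.145 loader ang 112.5 cassette mod60 22.5
lug 67 r 0.144 loader ang 172.2 cassette mod60 22.2
(np.float64(0.1445), np.float64(-151.9))
```

At 82.5°, about 7.4° more, done slowly. Then I back off and lift.

>>> {"fn": "move_arm", "kwargs": {
  "deltas": [
    [[0, 0, 0.02], [0.02, -0.04, 0], 1],
    [[0, 0, 0.04], [0.045, -0.08, 0], 1],
    [[0, 0, 0.06], [0.07, -0.12, 0], 1],
    [[0, 0, 0.07], [0.085, -0.145, 0], 1],
    [[0, 0, 0.08], [0.1, -0.16, 0], 1],
    [[0, 0, 0.08], [0.1, -0.16, 0], 1],
    [[0, 0, 0.08], [0.1, -0.16, 0], 1]
  ]
}}

```text
time: 36.12
tool_pos: [0.4896, 0.0281, 0.0779]
tcp_rot: [0.946, -2.996, 0.0]
wrist_force: [-1.2, 1.2, 0.7]
width: -0.002
```

```bash
python3 - <<'E'
from h import *
st(); p,d,i=snap('top','t18'); lugs(d,i)
E
```

```text
t 36.12 pos [0.4896 0.0281 0.0779] yaw 215.1 w -0.002 f [-1.2  1.2  0.7] q6 -2.18
lug 57 r 0.146 loader ang 59.5 cassette mod60 29.5
lug 60 r 0.143 loader ang -60.7 cassette mod60 29.3
lug 66 r 0.145 loader ang 119.4 cassette mod60 29.4
lug 64 r 0.144 loader ang 179.1 cassette mod60 29.1
```

89.4°. I back off clockwise, lift and check.

>>> {"fn": "move_arm", "kwargs": {
  "deltas": [
    [[0, 0, 0], [-0.06, 0.08, 0], 1],
    [[0, 0, 0], [-0.12, 0.16, 0], 1],
    [[0, 0, 0], [-0.25, 0.2, 0.2], 1],
    [[0, 0, 0], [-0.3, 0.2, 0.6], 1],
    [[0, 0, 0], [-0.3, 0.2, 1], 1]
  ]
}}

```text
time: 36.8
tool_pos: [0.4581, 0.0486, 0.1783]
tcp_rot: [0.947, -2.994, -0.0]
wrist_force: [0.4, 0.0, -0.0]
width: 0.003
```

>>> {"fn": "move_arm", "kwargs": {
  "deltas": [
    [[0, 0, 0], [0, -0.5, 0.5], 1],
    [[0, 0, 0], [0, -1, 0.8], 1]
  ]
}}

```text
time: 37.05
tool_pos: [0.4598, -0.0485, 0.2581]
tcp_rot: [-0.951, 2.992, -0.002]
wrist_force: [0.5, -0.2, -0.4]
width: -0.002
```

>>> {"fn": "move_arm", "kwargs": {
  "deltas": [
    [[0, 0, 0], [0, -0.5, 0], 1],
    [[0, 0, 0], [0, -1, 0], 1],
    [[0, 0, 0], [0, -1, 0], 1],
    [[0, 0, 0], [0, -1, 0], 1]
  ]
}}

```text
time: 37.55
tool_pos: [0.4592, -0.148, 0.2555]
tcp_rot: [0.947, -2.995, -0.002]
wrist_force: [-0.6, 0.3, 0.4]
width: -0.003
```

```bash
python3 - <<'E'
from h import *
st(); p,d,i=snap('top','t19'); lugs(d,i); X=cloud(d,i)
cv2.imwrite('pics/c19.png',cv2.resize(p[100:300,120:500],None,fx=2,fy=2,interpolation=cv2.INTER_CUBIC)[:,:,::-1])
a=np.radians(-15.1+89.4); ex=np.array([np.cos(a),np.sin(a)]); q=X[...,:2]-np.array([.607,.111])-.07*ex; m=(abs(q@ex)<.01)&(abs(q@np.array([-ex[1],ex[0]]))<.04)
print('well z',np.percentile(X[m][:,2],[5,25,50,75,95]).round(3),m.sum())
E
```

```text
t 37.55 pos [ 0.4592 -0.148   0.2555] yaw 215.1 w -0.003 f [-0.6  0.3  0.4] q6 -2.55
lug 56 r 0.146 loader ang 59.5 cassette mod60 29.5
lug 60 r 0.143 loader ang -60.6 cassette mod60 29.4
lug 66 r 0.145 loader ang 119.3 cassette mod60 29.3
lug 59 r 0.145 loader ang -120.7 cassette mod60 29.3
lug 65 r 0.144 loader ang 179.3 cassette mod60 29.3
well z [0.081 0.085 0.089 0.181 0.192] 183
```

View pics/c19.png

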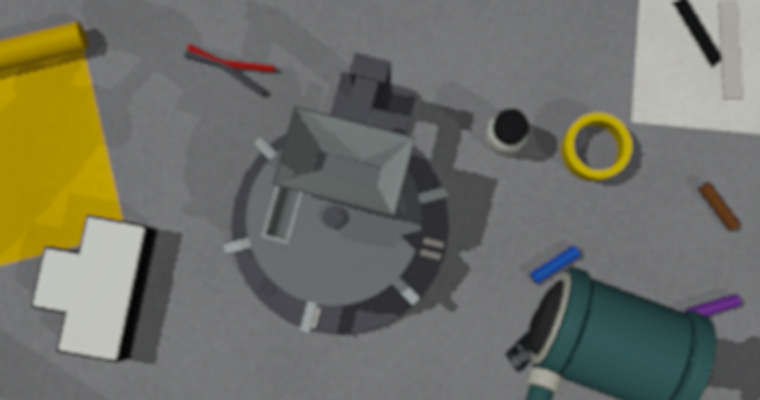

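The notch at (405,228) faces the double mark at (432,249), and the spacers are in the well at (282,215). The bystanders stand where they were. The last joint sits at its -2.55 limit, so I turn it back before handing in.

>>> {"fn": "move_arm", "kwargs": {
  "deltas": [
    [[0, 0, -0.08], [0, 0, 0], 1],
    [[0, 0, -0.16], [0, 0, 0], 1],
    [[0, 0, -0.25], [0, 0, 0], 1],
    [[0, 0, -0.25], [0, 0, 0], 1],
    [[0, 0, -0.25], [0, 0, 0], 1]
  ]
}}

```text
time: 38.22
tool_pos: [0.4597, -0.1477, 0.2558]
tcp_rot: [0.35, -3.122, -0.0]
wrist_force: [1.1, 0.0, 0.6]
width: -0.0
```

```bash
python3 -c "
from h import *
st(); print(order.finish_job())"
```

```text
t 38.23 pos [ 0.4597 -0.1477  0.2558] yaw 192.8 w -0.0 f [1.1 0.  0.6] q6 -2.16
the job is handed in; nothing more can be done
None
```

The job is handed in at 38 s. I pushed the cassette to the single mark and dropped all three spacers I found on the bench through the funnel. I then pushed the cassette on to the double mark.

**Last checks:**
- **Single mark:** the cassette read about -0.4° there.
- **Spacers:** after each drop, the depth reading showed the new spacer lying level in the well, with tops at 47, 65 and 85 mm. From above, their top read about 85 mm after the last push.
- **Double mark:** the cassette read 89.4°, against 90° wanted and 5.7° allowed, and the same before and after I backed off.
- **Bystanders:** the shell, jar and tape roll looked unmoved; I judged this by eye only. The gripper was clear of everything.

**What went wrong or was uncertain:**
- **Contact with the drum:** on the first approach the gripper's linkage pressed the drum's rim with about 11 N. I lifted, turned the tool and approached again.
- **Knocked spacer:** one spacer was knocked aside against the tape roll. I measured it again and picked it up there.
- **Joint limit:** the last joint read -2.55 rad, right at the end of its range, during the final retreat. I turned it back to -2.16 before handing in, but did not check whether it had gone past.

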